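# Swap a muddled sample set back into its fitted drawer trays

## Task

The sample set was put back in the wrong trays of its drawer: the jar stands on the vial's slot, the dish sits in the jar's recess, the vial lies in the dish's, and the folding lens was left out on the bench. Put each thing down flat into the recess made for it (dish in the larger round one, jar in the smaller round one, vial in the long slot, lens in the short rectangle), setting things aside on a clear bit of bench where you must. Keep jar and dish upright so that nothing spills, set the glass down instead of dropping it, and leave the brush and the needle where they lie.

Things in the scene. Friction and masses are not known exactly. Their poses are not given: they have to be found in the camera images.
- jar: Glass specimen jar, cream screw lid, grey grit inside: 50 mm in diameter, 70 mm high (body to 62 mm, lid 48 mm in diameter above), 91 g nominal. Origin: centre of its underside; z up. At the start it stands upright on the vial's tray, across the slot, too wide to go in.
- dish: Low round glass dish of brown soil, 62 mm in diameter, 14 mm high, 45 g nominal; grip it across the rim, any way. Origin: centre of its underside; z up. At the start it lies in the jar's recess, its top 8 mm above the tray.
- vial: Corked glass vial lying on its side, 19 mm thick, 68 mm long with its cork, 19 g; it does not roll. Origin: underside, mid-length; its y axis runs along it towards the cork (ends at y = -34 and +34 mm), z up. At the start it lies in the dish's recess.
- lens: Folding pocket lens, closed: tan cover plates 28 mm (x) by 45 mm (y), 12 mm thick, 45 g. Grip the upper plate across x (its edges are 9 to 11 mm above the underside); its recess has no room for fingers, so keep fingertips 5 mm or more above its underside. Origin: centre of its underside; z up. At the start it lies flat on the bench, between drawer and robot.
- tray_jar: The jar's tray: smaller round recess, 66 mm in diameter, 6 mm deep, floor 3.5 mm above the origin. Like the other three it is a fixed white card tray, 96 mm square, 10 mm high, dark foam insert 0.5 mm below the rim, standing on the 6 mm board of a shallow drawer (rim 16 mm above the bench). Origin: centre of the tray's underside, straight below the recess centre; z up.
- tray_dish: The dish's tray: larger round recess, 78 mm in diameter, 6 mm deep, floor 3.5 mm above the origin. Otherwise as tray_jar. The four trays stand two by two, centres 98 mm apart, in a fixed wooden drawer 210 mm square with a lip 14 mm high; they change places between starts and share the drawer's yaw.
- tray_vial: The vial's tray: long narrow slot, 36 mm (tray's x) by 82 mm (tray's y), 6 mm deep, floor 3.5 mm above the origin; the vial may lie either way round along it. Otherwise as tray_jar.
- tray_lens: The lens's tray, empty at the start: short rectangular recess, 44 mm (tray's x) by 61 mm (tray's y), 4 mm deep, floor 5.5 mm above the origin; the lens lies along it, either way round. Otherwise as tray_jar.
- brush: Bystander: flat dust brush, red handle, 30 x 152 x 10 mm, loose on the bench by its front edge on the left. Origin: underside, mid-length; long axis y. To be left alone.
- needle: Bystander: mounted needle, turned wooden handle, 10 x 145 x 10 mm, loose on the bench by its front edge on the right. Origin: underside, mid-length; long axis y. To be left alone.

How it is judged:
At the end, for the whole second after the job is handed in: Jar, dish, vial and lens each at rest on the floor of its own recess (within 2 mm), untilted (0.12 rad): jar and dish within 11 mm of the recess centre, vial along its slot (12 mm across, 17 mm along), lens along its recess (12 mm) (z of jar in the frame of tray_jar between 0.0005 and 0.0057 m and angle between each of jar, dish, vial, lens's own z axis and vertical below 0.12 rad and linear speed of each of jar, dish, vial, lens below 0.02 m/s and horizontal distance between jar and tray_jar below 0.011 m and z of dish in the frame of tray_dish between 0.0005 and 0.0057 m and horizontal distance between dish and tray_dish below 0.011 m and z of vial in the frame of tray_vial between 0.0005 and 0.0057 m and x of vial in the frame of tray_vial between -0.012 and 0.012 m and y of vial in the frame of tray_vial between -0.017 and 0.017 m and angle between the y axis of vial and the y axis of tray_vial, either way round below 0.5 rad and z of lens in the frame of tray_lens between 0.0025 and 0.0077 m and x of lens in the frame of tray_lens between -0.012 and 0.012 m and y of lens in the frame of tray_lens between -0.012 and 0.012 m and angle between the y axis of lens and the y axis of tray_lens, either way round below 0.5 rad); the robot touches nothing.
It fails at once if The jar or the dish is tipped by more than 0.6 rad (angle between any of jar, dish's own z axis and vertical above 0.6 rad).
It fails at once if Jar, dish or vial is dropped (falls faster than 0.7 m/s, untouched: some 25 mm) ((linear speed of jar above 0.7 m/s and contact force between the fingers and jar below 0.05 N) or (linear speed of dish above 0.7 m/s and contact force between the fingers and dish below 0.05 N) or (linear speed of vial above 0.7 m/s and contact force between the fingers and vial below 0.05 N)).
It fails at once if The brush or the needle is moved by more than 20 mm (distance of any of brush, needle from where it was at the start of the episode above 0.02 m).
It also fails if it takes over 93 s, if anything falls off the work surface, if the arm or the gripper's body presses on something with over 40 N, if the wrist force passes 120 N, or if a joint passes its speed limit or range.

## Robot

A 6-joint arm with a two-finger parallel gripper is mounted at the origin on a cart in front of the work surface, level with it; the furniture and walls round the work are solid. World frame = base frame: x ahead of the robot, y to its left, z up, the work surface at z = 0. Lengths are in m, angles in rad, forces in N, time in s.
With the tool pointing down it reaches from about 0.325 to 0.775 m from the base axis. Payload 5.5 kg.
Tool frame: the origin (TCP) lies at the very end of the fingers, on their centre line; the grasp point (between the pads) lies 19 mm behind it (robot.grip_point_offset is the distance from the TCP to the grasp point, in m); z points along the fingers, x is the direction in which the jaws open and shut, and the axes are right-handed (so a half turn about z gives the same grasp; the last joint's range is limited). The gripper opens to 88 mm and grips with 3 to 60 N. Pads are 20 mm wide; open, the fingers measure 115 mm over their backs; the gripper's body (75 mm by 178 mm) begins 61 mm behind the grasp point.
Start: joints at [-1.184, 0.091, 1.231, -0, 1.82, -0.057], TCP at [0.258, -0.542, 0.223] pointing down, gripper open.
Joint ranges: [-2.87, 2.87], [-0.86, 2.18], [0.17, 2.46], [-1.51, 4.65], [0.06, 2.69], [-2.65, 2.65]. Speed limits (rad/s): [2.57, 2.57, 3.01, 3.14, 3.14, 3.14].

## Interface

Orientations are given as a rotation vector (axis times angle).
In Python, from rig import robot gives the robot as it stands.
- The arm moves only by the tool carry_out, never from a script. Its argument "series" is a list of rows, each a list of 3 entries, a list of its own where there are three numbers: the turn, a rotation vector about the tool's x, y, z in rad, then the shift along the tool's x, y, z in mm, then the opening in per cent of the stroke, from 0 (shut) to 100 (fully open). A call has 1 to 8 rows; each row is the pose to reach, as a shift and turn from the pose measured when the call began, along the tool's axes at that moment; what a row does not reach only later rows make up. A row lasts 1/8 s, in which the tool goes at most 62.5 mm and 10.7 degrees, less where a joint would pass 70% of its speed; a pose out of reach is approached as far as the arm can. A call with a gripper value outside its range is refused whole. The fingers move at their own pace and stop on an object; "grip_force" is the grip in N (left out, the last holds). Time passes only in rows, so rows that repeat a pose let the fingers close. It gives the time, the measured TCP pose, the force and the opening at its end, in the units of the state.
- robot.state(): the state, without advancing time (a new reading comes with each control period).
- robot.grab_frame(name): name is "scene" or "top"; returns the picture (384x512x3 uint8, blue, green, red); there is no depth.
- robot.camera_model(name): a dict with "camera_matrix" (3x3 intrinsics, pixels), "T" (4x4, takes a point from camera to world coordinates). Camera axes: x right, y down, z forward; pixel columns grow to the right and rows downward; lengths in m; the calibration is good to about 2 mm. A picture is of the moment at which its call begins. camera_model takes no time and is no camera call.
- robot.hand_in(): hands the job in, once; it reports no verdict.
The state is a dict: "time_s": time; "q": joint angles; "joint_vel": joint speeds; "effort": joint torques, N m; "eef_pos": TCP position; "ee_rot": TCP orientation; "contact_force": force on the tool from outside, world axes, zero at the start; "torque": the same for the moment, N m; "opening": finger opening in m.
Only numpy, scipy, OpenCV 4.12 (cv2) and the standard library are available. Lean on these libraries where they do the work, as an engineer would, in place of code of your own. Each camera call takes 0.05 s, during which the arm holds its last target.

## Working session

There is one attempt and no reset: what is moved stays moved. The work goes in short steps, Python scripts to look and compute and a tool call to move; the robot and the scene stay as the last step left them, time stands still between calls to the robot, and variables do not carry over. Pictures are saved under pics/ and viewed, and the job is handed in when it is done.

Besides the shell and the picture viewer there is one more tool, called after ">>>" as name(argument=value, ...), one argument or row to a line, values as JSON. carry_out: Moves the arm, as the interface text tells. Its arguments: {"type":"object","properties":{"series":{"type":"array"},"grip_force":{"type":"number"}},"required":["series"]}

```bash
ls; mkdir -p pics; python3 - <<'E'
from rig import robot
import cv2
print(robot.state())
for n in("scene","top"):
    cv2.imwrite(f"pics/{n}0.png",robot.grab_frame(n)); print(robot.camera_model(n))
E
```

```text
pics
{'time_s': 0.0, 'q': array([-1.18372382e+00,  9.18501209e-02,  1.23189989e+00,  2.07450312e-05,
        1.81978027e+00, -5.67262828e-02]), 'joint_vel': array([ 0.002503  ,  0.0002899 , -0.00275077, -0.00195116,  0.0005297 ,
        0.00153167]), 'effort': array([ 5.39710200e-04, -4.46457267e+01, -4.06444216e+01,  6.95865671e-02,
        2.94244161e-02, -1.32305122e-04]), 'eef_pos': array([ 0.25750211, -0.54160504,  0.2215042 ]), 'ee_rot': array([-2.65491307e+00,  1.67745564e+00,  2.45747765e-03]), 'contact_force': array([0.62866833, 0.10698158, 0.66060539]), 'torque': array([ 0.01240953,  0.03601301, -0.04725389]), 'opening': 0.08782309563573078}
{'camera_matrix': array([[437.86777557,   0.        , 259.86522789],
       [  0.        , 437.86777557, 200.63632994],
       [  0.        ,   0.        ,   1.        ]]), 'T': array([[ 0.74787315, -0.29096015,  0.59668077, -0.00341437],
       [-0.66372765, -0.31107648,  0.68021838, -0.62538961],
       [-0.01230308, -0.90475058, -0.42576404,  0.45796917],
       [ 0.        ,  0.        ,  0.        ,  1.        ]])}
{'camera_matrix': array([[366.38397552,   0.        , 255.47471318],
       [  0.        , 366.38397552, 196.5878822 ],
       [  0.        ,   0.        ,   1.        ]]), 'T': array([[ 1.45411915e-04, -9.80313274e-01,  1.97448380e-01,
         3.66537166e-01],
       [-9.99831053e-01, -3.77173715e-03, -1.79900015e-02,
        -1.65142067e-02],
       [ 1.83805606e-02, -1.97412406e-01, -9.80148202e-01,
         8.85311749e-01],
       [ 0.00000000e+00,  0.00000000e+00,  0.00000000e+00,
         1.00000000e+00]])}
```

View pics/scene0.png

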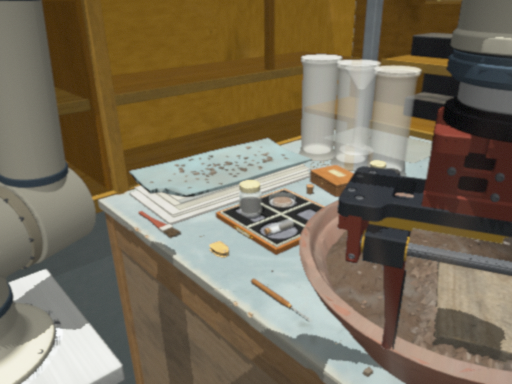

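View pics/top0.png

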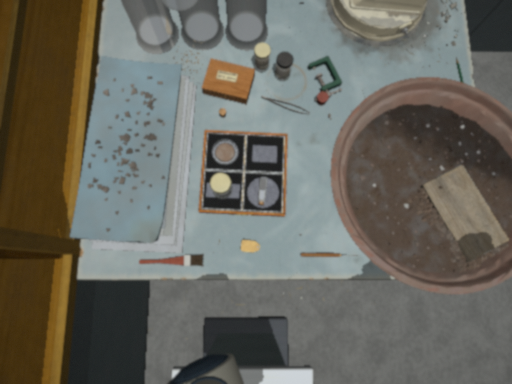

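```bash
python3 -c "
import cv2
a=cv2.imread('pics/top0.png')[90:330,130:390];cv2.imwrite('pics/top0z.png',cv2.resize(a,None,fx=2.5,fy=2.5,interpolation=2))"
```

```text
(no output)
```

View pics/top0z.png

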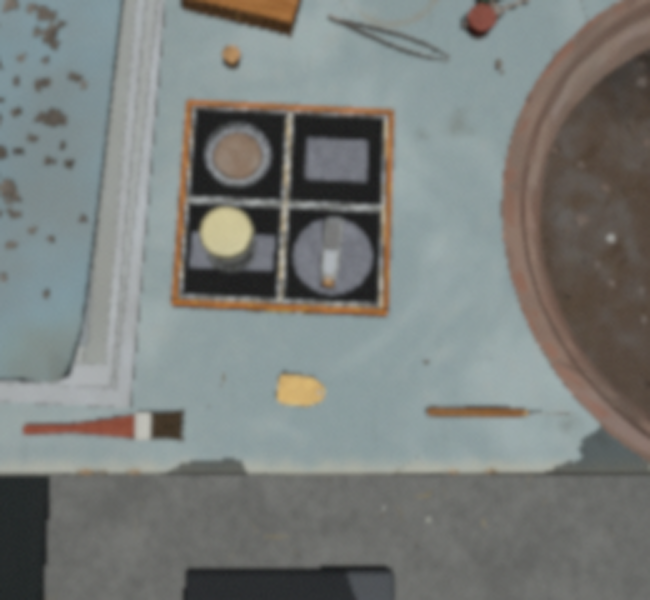

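The scene view shows the drawer at about (270,218) and the brush, lens and needle in front of it. In the top view:
- The drawer spans about (202,130) to (288,216).
- The dish is in the far-left tray at (225,152), and the far-right tray (265,154) is the empty lens recess.
- The jar is in the near-left tray with its lid at (221,183).
- The vial is in the near-right tray at (262,192).
- The lens is at (250,246), the brush at (172,261) and the needle at (320,254).

Next I'll measure these.

```bash
cat > h.py <<'E'
import numpy as np,cv2
from scipy.spatial.transform import Rotation as R
from rig import robot
def ray(n,uv,z):
    m=robot.camera_model(n);T=m['T'];uv=np.atleast_2d(uv).astype(float)
    d=np.c_[uv,np.ones(len(uv))]@np.linalg.inv(m['camera_matrix']).T@T[:3,:3].T
    o=T[:3,3];return o+d*((z-o[2])/d[:,2])[:,None]
def go(p,yaw=None):
    """shift in tool axes (mm) and turn to reach world p with tool down, tool-x at yaw"""
    s=robot.state();A=R.from_rotvec(s['ee_rot']);e=s['eef_pos']
    x=A.as_matrix()[:,0]
    y0=np.arctan2(x[1],x[0])
    if yaw is None: yaw=y0
    c=np.cos(yaw);S=np.sin(yaw)
    B=R.from_matrix(np.array([[c,S,0],[S,-c,0],[0,0,-1.]]))
    print('yaw',y0.round(3),'shift',(A.inv().apply(np.array(p)-e)*1000).round(1),'turn',(A.inv()*B).as_rotvec().round(3))
def st():
    s=robot.state();print('t',round(s['time_s'],2),'pos',s['eef_pos'].round(4),'q6',s['q'][5].round(2),'F',s['contact_force'].round(1),'open',round(s['opening']*1000,1))
E
python3 - <<'E'
from h import *
a=cv2.imread('pics/top0.png');h=cv2.cvtColor(a,cv2.COLOR_BGR2HSV)
for n,p in dict(rim=(204,180),rimT=(245,132),foam=(205,145),grey=(265,154),lid=(221,183),soil=(225,152),dishrec=(252,192),vialw=(262,196),cork=(262,203),glass=(262,183),lens=(250,246),bench=(230,240),slotL=(209,190)).items(): print(n,h[p[1],p[0]],a[p[1],p[0]])
E
```

```text
rim [16 34 98] [85 92 98]
rimT [ 13 100 153] [ 93 118 153]
foam [ 13  90 148] [ 96 118 148]
grey [113  18 126] [126 119 117]
lid [ 25  63 204] [154 196 204]
soil [ 15  65 137] [102 119 137]
dishrec [113  17 132] [132 125 123]
vialw [107  13 180] [180 175 171]
cork [ 15  98 140] [ 86 113 140]
glass [ 15   4 119] [117 118 119]
lens [ 20 113 208] [116 176 208]
bench [ 92  27 158] [158 157 141]
slotL [109  22 128] [128 121 117]
```

```bash
cat > m.py <<'E'
from h import *
def run(a):
    h=cv2.cvtColor(a,cv2.COLOR_BGR2HSV)
    H,S,V=h[...,0].astype(int),h[...,1].astype(int),h[...,2].astype(int)
    def blobs(m,roi,z,name,mina=15):
        k=np.zeros(m.shape,np.uint8);x0,y0,x1,y1=roi;k[y0:y1,x0:x1]=m[y0:y1,x0:x1]
        cs,_=cv2.findContours(k,cv2.RETR_EXTERNAL,cv2.CHAIN_APPROX_NONE)
        for c in cs:
            if cv2.contourArea(c)<mina: continue
            w=ray('top',c[:,0],z)[:,:2]; r=cv2.minAreaRect((w*1000).astype(np.float32))
            M=cv2.moments(c);uv=(M['m10']/M['m00'],M['m01']/M['m00'])
            print(name,'px',np.round(uv,1),'cen',ray('top',uv,z)[0,:2].round(4),'rect',np.round(r[0],1),np.round(r[1],1),round(r[2],1))
    blobs((S>75)&(H<20)&(V>90),(195,120,295,222),.014,'drawer',100)
    grey=(H>100)&(S<45)&(V>90)&(V<165)
    blobs(grey,(200,125,292,218),.0105,'grey')
    blobs((H>18)&(S>40)&(V>150),(200,160,245,200),.0855,'lid')
    blobs((S>40)&(H<22)&(V>100),(212,138,238,166),.022,'soil')
    blobs((S>70)&(V>150),(235,235,265,258),.011,'lens')
    blobs((V>140)&(S<30),(254,180,272,202),.028,'vialwhite',4)
    blobs((S>50)&(H<20),(254,196,270,207),.019,'cork',2)
if __name__=='__main__': run(cv2.imread('pics/top0.png'))
E
python3 m.py
python3 -c "
import cv2
a=cv2.imread('pics/top0.png')
cv2.imwrite('pics/z1.png',cv2.resize(a[125:260,195:295],None,fx=5.5,fy=4.4,interpolation=2))
a=cv2.imread('pics/scene0.png')
cv2.imwrite('pics/z2.png',cv2.resize(a[170:270,130:330],None,fx=4,fy=4,interpolation=2))"
```

```text
drawer px [243.5 173. ] cen [ 0.601 -0.003] rect [604.   -3.4] [208.6 210.4] 87.6
grey px [234.7 190.9] cen [0.5566 0.0182] rect [557.4  19.2] [22.4 34.8] 82.6
grey px [209.1 191.7] cen [0.5544 0.0803] rect [560.   77.2] [32.9 21.8] 1.5
grey px [263.  192.5] cen [ 0.553  -0.0509] rect [554.3 -50.1] [73.7 75.5] 14.4
grey px [264.2 153.5] cen [ 0.6527 -0.0544] rect [652.9 -54.3] [60.5 42.6] 87.0
grey px [225.5 147.9] cen [0.6667 0.0423] rect [657.4  44.7] [60.  62.4] 0.4
lid px [220.  182.3] cen [0.5601 0.0484] rect [560.8  48.3] [41.5 44.8] 0.2
soil px [224.6 151.9] cen [0.6523 0.0436] rect [652.2  43.9] [41.2 41.9] 0.4
lens px [249.2 245.7] cen [ 0.4239 -0.0176] rect [424.4 -18.4] [25.9 40.3] 0.1
vialwhite px [261.7 194.7] cen [ 0.5438 -0.0472] rect [542.  -47.9] [14.4 26.9] 89.9
cork px [260.8 202.6] cen [ 0.5263 -0.0452] rect [526.  -45.1] [8.6 6.9] 44.6
```

View pics/z1.png

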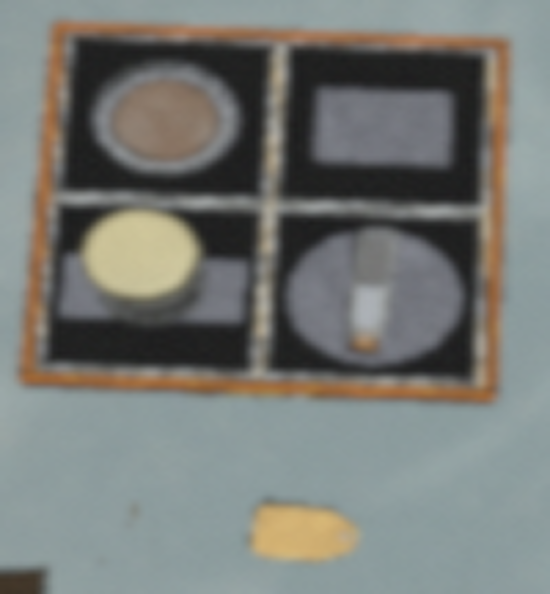

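View pics/z2.png

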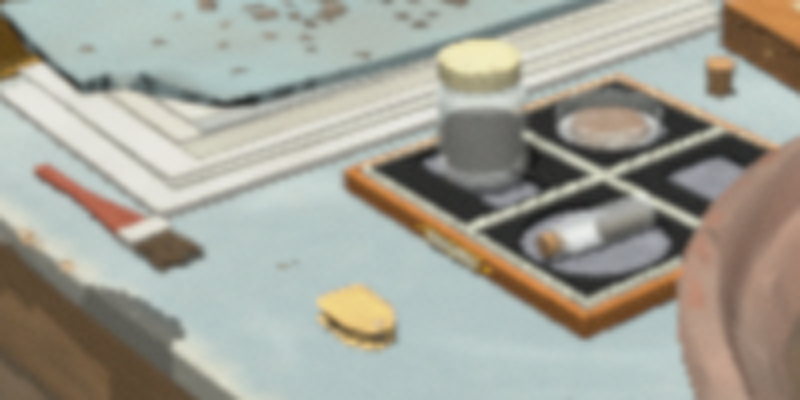

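The drawer centre is about (0.604, -0.003) with a yaw of about -0.042. That puts the recess centres at:
- jar (0.655, 0.0435)
- vial (0.557, 0.0476)
- lens (0.651, -0.0545)
- dish (0.553, -0.0505)

In the enlarged view the vial's ends are near full-image pixels (263.2,177) and (261,205). I'll move the lens first.

```bash
python3 - <<'E'
from h import *
print(ray('top',[(263.2,177),(261,205)],.022), ray('scene',[(130+655/4,170+212/4),(130+540/4,170+245/4)],.022))
print(ray('scene',[(130+358/4,170+310/4)],.011))
st();go((.424,-.018,.12),-.04)
E
```

```text
[[ 0.58909914 -0.05113731  0.022     ]
 [ 0.51996014 -0.04559049  0.022     ]] [[ 0.58629247 -0.06032191  0.022     ]
 [ 0.51806527 -0.04546368  0.022     ]]
[[ 0.42224123 -0.01843555  0.011     ]]
t 0.1 pos [ 0.2575 -0.5416  0.2216] q6 -0.06 F [ 0.  -0.3 -0.1] open 87.6
yaw -1.127 shift [-401.3 -375.2  102.4] turn [-1.000e-03  1.000e-03 -1.087e+00]
```

>>> carry_out(
  series=[
    [[0, 0, -1.087], [-401, -375, 0], 60],
    [[0, 0, -1.087], [-401, -375, 0], 60],
    [[0, 0, -1.087], [-401, -375, 0], 60],
    [[0, 0, -1.087], [-401, -375, 0], 60],
    [[0, 0, -1.087], [-401, -375, 0], 60],
    [[0, 0, -1.087], [-401, -375, 0], 60],
    [[0, 0, -1.087], [-401, -375, 0], 60],
    [[0, 0, -1.087], [-401, -375, 0], 60],
  ],
  grip_force=15,
)

```text
time_s: 1.1
eef_pos: [0.4092, -0.0634, 0.2221]
ee_rot: [-3.139, 0.063, 0.001]
contact_force: [1.7, -1.1, 0.7]
opening: 0.0523
```

```bash
python3 - <<'E'
from h import *
st();go((.4235,-.018,.05),-.04)
E
```

```text
t 1.1 pos [ 0.4092 -0.0634  0.2221] q6 -0.2 F [ 1.7 -1.1  0.7] open 52.3
yaw -0.04 shift [ 12.6 -45.7 172.2] turn [-0.002  0.001 -0.   ]
```

>>> carry_out(
  series=[
    [[0, 0, 0], [12.5, -45.5, 20], 60],
    [[0, 0, 0], [12.5, -45.5, 80], 60],
    [[0, 0, 0], [12.5, -45.5, 130], 60],
    [[0, 0, 0], [12.5, -45.5, 170], 60],
    [[0, 0, 0], [12.5, -45.5, 180], 60],
    [[0, 0, 0], [12.5, -45.5, 180], 60],
  ],
)

```text
time_s: 1.85
eef_pos: [0.4234, -0.0182, 0.0426]
ee_rot: [-3.139, 0.063, 0.001]
contact_force: [0.2, -0.7, 0.8]
opening: 0.0529
```

```bash
python3 - <<'E'
from h import *
st();go((.4235,-.018,.0065),-.04)
a=robot.grab_frame('scene')
cv2.imwrite('pics/a1.png',cv2.resize(a[150:290,100:300],None,fx=4,fy=4,interpolation=2))
E
```

```text
t 1.85 pos [ 0.4234 -0.0182  0.0426] q6 -0.08 F [ 0.2 -0.7  0.8] open 52.9
yaw -0.04 shift [ 0.1 -0.2 36.1] turn [-0.001  0.001 -0.   ]
```

View pics/a1.png

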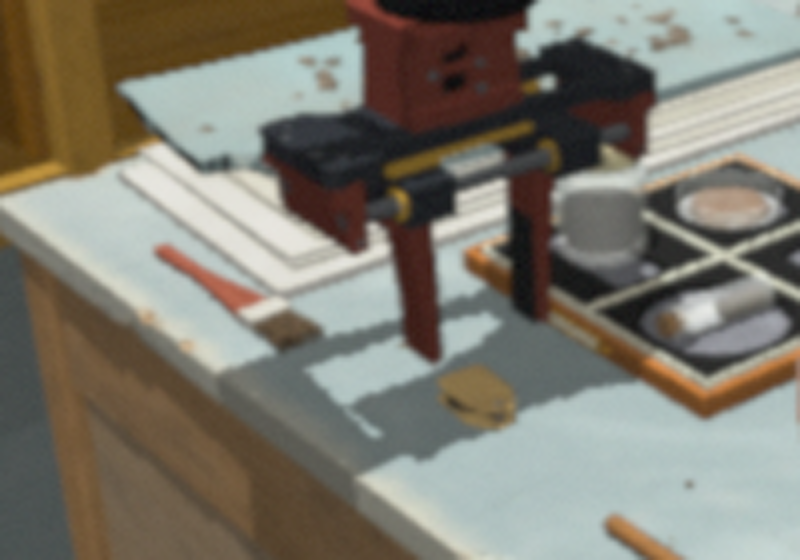

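The open gripper is straddling the lens at about (478,395) in the crop and is aligned with it. Lowering to grip.

>>> carry_out(
  series=[
    [[0, 0, 0], [0, 0, 25], 60],
    [[0, 0, 0], [0, 0, 36], 60],
    [[0, 0, 0], [0, 0, 36], 60],
    [[0, 0, 0], [0, 0, 36], 10],
    [[0, 0, 0], [0, 0, 36], 10],
    [[0, 0, 0], [0, 0, 36], 10],
    [[0, 0, 0], [0, 0, 36], 10],
    [[0, 0, 0], [0, 0, 36], 10],
  ],
)

```text
time_s: 2.9
eef_pos: [0.4245, -0.0183, 0.0083]
ee_rot: [-3.14, 0.063, -0.003]
contact_force: [-0.6, 0.6, 3.6]
opening: 0.0269
```

>>> carry_out(
  series=[
    [[0, 0, 0], [0, 0, -30], 10],
    [[0, 0, 0], [0, 0, -80], 10],
    [[0, 0, 0], [0, 0, -110], 10],
    [[0, 0, 0], [0, 0, -110], 10],
  ],
)

```text
time_s: 3.4
eef_pos: [0.4256, -0.0186, 0.1205]
ee_rot: [-3.14, 0.063, -0.011]
contact_force: [-0.5, 0.1, -0.0]
opening: 0.0269
```

```bash
python3 - <<'E'
from h import *
st();go((.651,-.0545,.0175),-.042)
a=robot.grab_frame('scene')
cv2.imwrite('pics/a2.png',cv2.resize(a[90:290,100:300],None,fx=3,fy=3,interpolation=2))
E
```

```text
t 3.4 pos [ 0.4256 -0.0186  0.1205] q6 -0.08 F [-0.5  0.1 -0. ] open 26.9
yaw -0.04 shift [226.   26.8 104.5] turn [-0.001 -0.007  0.002]
```

View pics/a2.png

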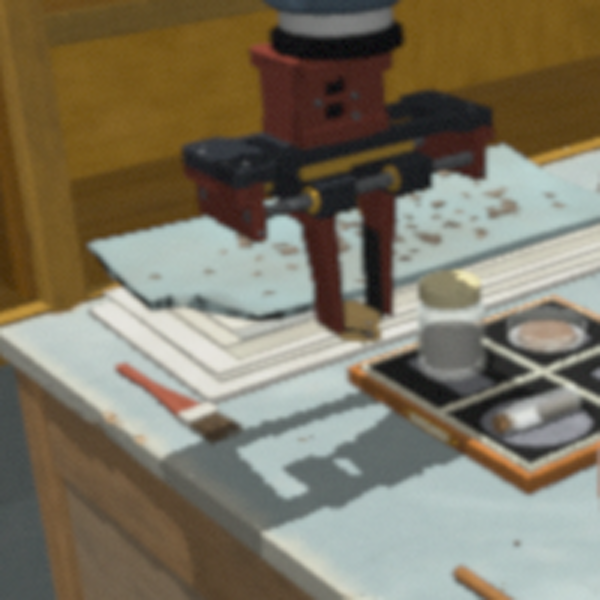

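The lens is held level between the pads at about (358,318) in the crop. I'll carry it to its recess.

>>> carry_out(
  series=[
    [[0, -0.007, 0.002], [60, 7, 0], 10],
    [[0, -0.007, 0.002], [120, 14, 0], 10],
    [[0, -0.007, 0.002], [180, 21, 0], 10],
    [[0, -0.007, 0.002], [226, 27, 0], 10],
    [[0, -0.007, 0.002], [226, 27, 20], 10],
    [[0, -0.007, 0.002], [226, 27, 60], 10],
    [[0, -0.007, 0.002], [226, 27, 85], 10],
    [[0, -0.007, 0.002], [226, 27, 85], 10],
  ],
)

```text
time_s: 4.45
eef_pos: [0.6456, -0.0539, 0.0288]
ee_rot: [-3.139, 0.066, 0.02]
contact_force: [-0.1, 1.0, -0.7]
opening: 0.027
```

```bash
python3 - <<'E'
from h import *
st();go((.651,-.0545,.0195),-.042)
a=robot.grab_frame('top')
cv2.imwrite('pics/a3.png',cv2.resize(a[100:260,180:320],None,fx=4,fy=4,interpolation=2)[:600])
E
```

```text
t 4.45 pos [ 0.6456 -0.0539  0.0288] q6 -0.09 F [-0.1  1.  -0.7] open 27.0
yaw -0.042 shift [5.5 0.4 9.2] turn [-0.002  0.013 -0.   ]
```

View pics/a3.png

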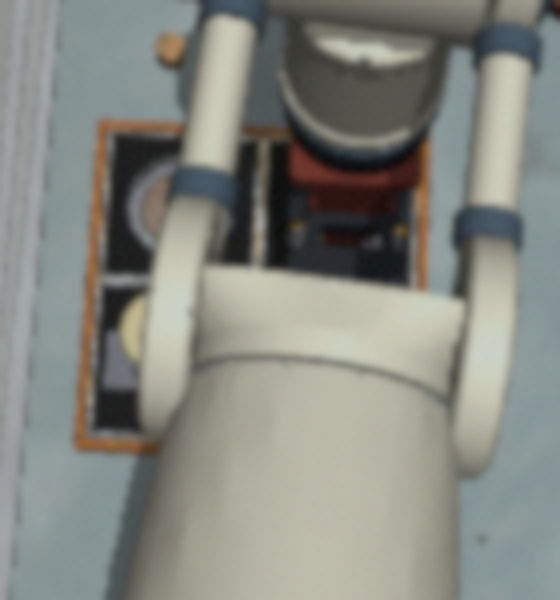

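The arm hides the drawer in this top view, so I'm relying on the measured pose to finish lowering.

>>> carry_out(
  series=[
    [[0, 0.013, 0], [5.5, 0.5, 0], 10],
    [[0, 0.013, 0], [5.5, 0.5, 3], 10],
    [[0, 0.013, 0], [5.5, 0.5, 6], 10],
    [[0, 0.013, 0], [5.5, 0.5, 9], 10],
    [[0, 0.013, 0], [5.5, 0.5, 10], 10],
    [[0, 0.013, 0], [5.5, 0.5, 10], 10],
  ],
)

```text
time_s: 5.25
eef_pos: [0.6526, -0.0548, 0.0214]
ee_rot: [-3.139, 0.066, -0.007]
contact_force: [-0.6, -0.0, -0.4]
opening: 0.0272
```

```bash
python3 - <<'E'
from h import *
st();go((.651,-.0545,.0185),-.042)
a=robot.grab_frame('scene')
cv2.imwrite('pics/a4.png',cv2.resize(a[140:270,180:380],None,fx=4,fy=4,interpolation=2)[:600])
E
```

```text
t 5.25 pos [ 0.6526 -0.0548  0.0214] q6 -0.09 F [-0.6 -0.  -0.4] open 27.2
yaw -0.042 shift [-1.6 -0.2  2.9] turn [-0.002 -0.004 -0.   ]
```

View pics/a4.png

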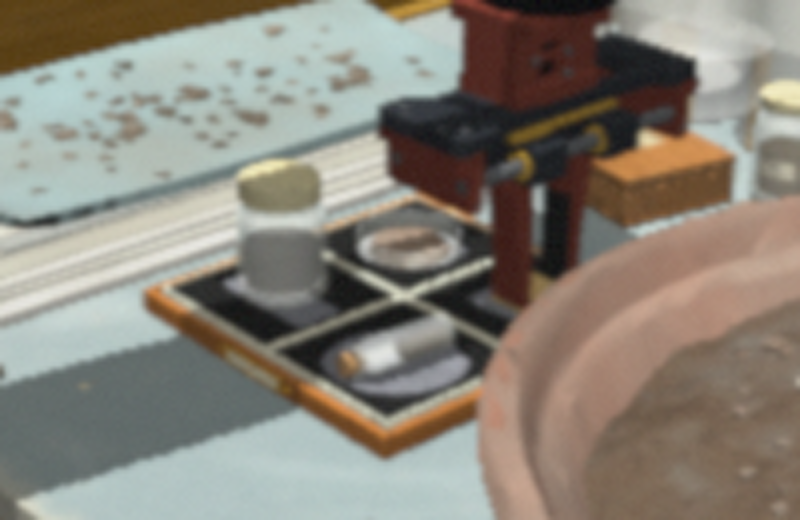

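Part of the lens tray is behind the pot rim at about (510,300) in the crop. No contact yet, so I'll lower a little more.

>>> carry_out(
  series=[
    [[0, -0.004, 0], [-1.5, 0, 1], 10],
    [[0, -0.004, 0], [-1.5, 0, 2], 10],
    [[0, -0.004, 0], [-1.5, 0, 3], 10],
    [[0, -0.004, 0], [-1.5, 0, 3], 10],
  ],
)

```text
time_s: 5.8
eef_pos: [0.6512, -0.0548, 0.0198]
ee_rot: [-3.139, 0.066, -0.002]
contact_force: [-2.5, -0.5, 5.4]
opening: 0.0274
```

Force of 5.4 N upward at z = 0.0198, so the lens is on its floor. Releasing and rising.

>>> carry_out(
  series=[
    [[0, 0, 0], [0, 0, 0], 55],
    [[0, 0, 0], [0, 0, 0], 55],
    [[0, 0, 0], [0, 0, 0], 55],
    [[0, 0, 0], [0, 0, -10], 55],
    [[0, 0, 0], [0, 0, -60], 55],
    [[0, 0, 0], [0, 0, -110], 55],
    [[0, 0, 0], [0, 0, -120], 55],
    [[0, 0, 0], [0, 0, -120], 55],
  ],
)

```text
time_s: 6.8
eef_pos: [0.6515, -0.055, 0.1406]
ee_rot: [-3.14, 0.066, -0.005]
contact_force: [-0.1, 1.2, -0.6]
opening: 0.0483
```

```bash
python3 - <<'E'
from h import *
st();go((.5535,-.049,.06),-1.65)
E
```

```text
t 6.8 pos [ 0.6515 -0.055   0.1406] q6 -0.09 F [-0.1  1.2 -0.6] open 48.3
yaw -0.042 shift [-98.4  -1.8  80.4] turn [-3.000e-03 -1.000e-03  1.608e+00]
```

>>> carry_out(
  series=[
    [[0, 0, 1.608], [-25, 0, 0], 45],
    [[0, 0, 1.608], [-50, 0, 0], 45],
    [[0, 0, 1.608], [-98.5, -2, 0], 45],
    [[0, 0, 1.608], [-98.5, -2, 0], 45],
    [[0, 0, 1.608], [-98.5, -2, 0], 45],
    [[0, 0, 1.608], [-98.5, -2, 0], 45],
    [[0, 0, 1.608], [-98.5, -2, 20], 45],
    [[0, 0, 1.608], [-98.5, -2, 50], 45],
  ],
)

```text
time_s: 7.8
eef_pos: [0.5527, -0.0487, 0.0881]
ee_rot: [-2.245, 2.195, 0.001]
contact_force: [0.6, -0.1, 0.6]
opening: 0.04
```

>>> carry_out(
  series=[
    [[0, 0, 0.1], [0, 0, 20], 45],
    [[0, 0, 0.1], [0, 0, 30], 45],
  ],
)

```text
time_s: 8.05
eef_pos: [0.5506, -0.0483, 0.054]
ee_rot: [2.133, -2.303, -0.008]
contact_force: [-0.7, 0.6, -0.4]
opening: 0.0397
```

```bash
python3 - <<'E'
from h import *
st();go((.5535,-.049,.0175),-1.65)
a=robot.grab_frame('scene')
cv2.imwrite('pics/a5.png',cv2.resize(a[140:270,180:380],None,fx=4,fy=4,interpolation=2)[:600])
a=robot.grab_frame('top')
cv2.imwrite('pics/a5t.png',cv2.resize(a[100:240,180:320],None,fx=4,fy=4,interpolation=2)[:600])
E
```

```text
t 8.05 pos [ 0.5506 -0.0483  0.054 ] q6 1.5 F [-0.7  0.6 -0.4] open 39.7
yaw -1.647 shift [ 0.5 -3.1 36.5] turn [0.005 0.002 0.003]
```

View pics/a5.png

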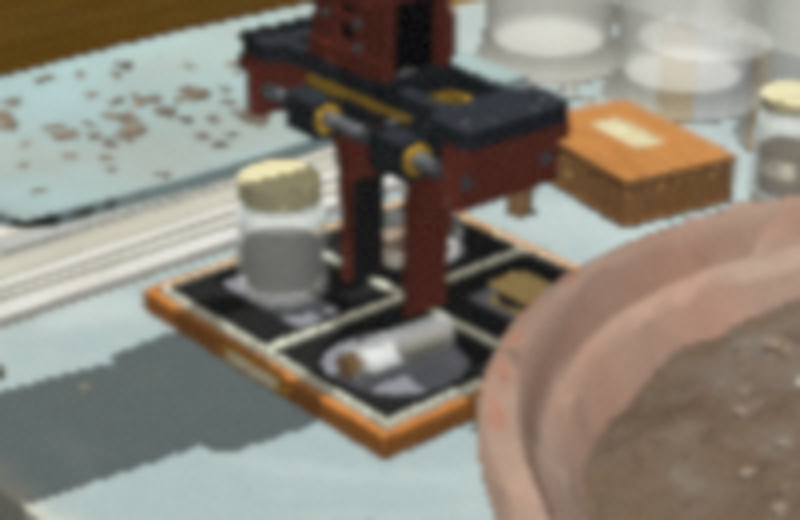

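View pics/a5t.png

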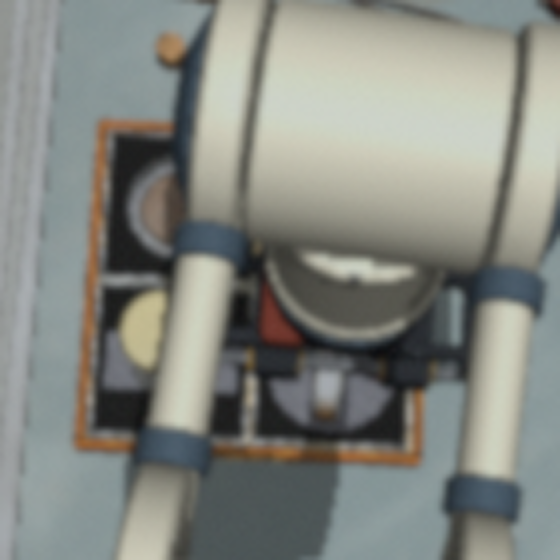

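The lens now lies in the far-right recess at about (515,290) in the crop. The jaws straddle the vial, which is at about (400,340). Lowering onto it.

>>> carry_out(
  series=[
    [[0, 0, 0], [0.5, -3, 15], 45],
    [[0, 0, 0], [0.5, -3, 28], 45],
    [[0, 0, 0], [0.5, -3, 36], 45],
    [[0, 0, 0], [0.5, -3, 36], 45],
    [[0, 0, 0], [0.5, -3, 36], 10],
    [[0, 0, 0], [0.5, -3, 36], 10],
    [[0, 0, 0], [0.5, -3, 36], 10],
    [[0, 0, 0], [0.5, -3, 36], 10],
  ],
  grip_force=10,
)

```text
time_s: 9.15
eef_pos: [0.5545, -0.0491, 0.02]
ee_rot: [2.136, -2.303, -0.005]
contact_force: [-1.5, 0.1, 2.7]
opening: 0.0189
```

>>> carry_out(
  series=[
    [[0, 0, 0], [0, 0, 0], 10],
    [[0, 0, 0], [0, 0, -10], 10],
    [[0, 0, 0], [0, 0, -50], 10],
    [[0, 0, 0], [0, 0, -100], 10],
    [[0, 0, 0], [0, 0, -110], 10],
    [[0, 0, 0], [0, 0, -110], 10],
  ],
)

```text
time_s: 9.9
eef_pos: [0.5551, -0.0494, 0.1307]
ee_rot: [-2.136, 2.303, 0.003]
contact_force: [-0.1, 0.2, -0.4]
opening: 0.0189
```

```bash
python3 - <<'E'
from h import *
st();go((.425,-.02,.009),-.042)
a=robot.grab_frame('scene')
cv2.imwrite('pics/a6.png',cv2.resize(a[100:270,180:380],None,fx=3.5,fy=3.5,interpolation=2)[:600])
E
```

```text
t 9.9 pos [ 0.5551 -0.0494  0.1307] q6 1.5 F [-0.1  0.2 -0.4] open 18.9
yaw -1.646 shift [-19.3 131.8 121.9] turn [-1.000e-03  2.000e-03 -1.604e+00]
```

View pics/a6.png

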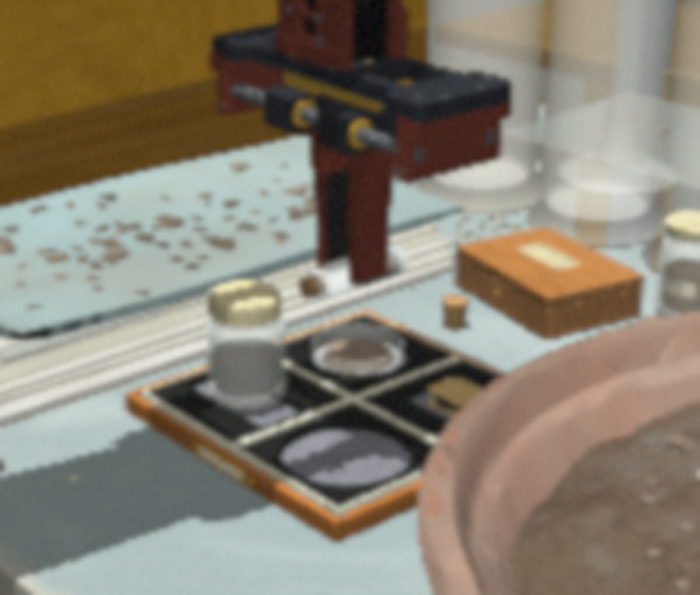

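The vial is gripped level at about (350,280). I'll set it aside on the bench in front of the drawer, already turned to the slot's direction.

>>> carry_out(
  series=[
    [[0, 0, -1.604], [-19.5, 132, 0], 10],
    [[0, 0, -1.604], [-19.5, 132, 0], 10],
    [[0, 0, -1.604], [-19.5, 132, 0], 10],
    [[0, 0, -1.604], [-19.5, 132, 0], 10],
    [[0, 0, -1.604], [-19.5, 132, 0], 10],
    [[0, 0, -1.604], [-19.5, 132, 0], 10],
    [[0, 0, -1.604], [-19.5, 132, 20], 10],
    [[0, 0, -1.604], [-19.5, 132, 50], 10],
  ],
)

```text
time_s: 10.95
eef_pos: [0.4235, -0.0197, 0.0775]
ee_rot: [-3.132, 0.22, 0.008]
contact_force: [1.2, 0.1, -0.5]
opening: 0.0188
```

>>> carry_out(
  series=[
    [[0, 0, -0.1], [0, 0, 10], 10],
    [[0, 0, -0.1], [0, 0, 40], 10],
    [[0, 0, -0.1], [0, 0, 55], 10],
    [[0, 0, -0.1], [0, 0, 55], 10],
  ],
)

```text
time_s: 11.45
eef_pos: [0.4217, -0.0194, 0.0204]
ee_rot: [-3.138, 0.063, 0.015]
contact_force: [-0.4, -1.0, 0.1]
opening: 0.0189
```

```bash
python3 - <<'E'
from h import *
st();go((.425,-.02,.011),-.042)
E
```

```text
t 11.45 pos [ 0.4217 -0.0194  0.0204] q6 -0.09 F [-0.4 -1.   0.1] open 18.9
yaw -0.04 shift [3.4 0.5 9.4] turn [-0.003  0.01   0.002]
```

>>> carry_out(
  series=[
    [[0, 0.01, 0], [3.5, 0.5, 4], 10],
    [[0, 0.01, 0], [3.5, 0.5, 8], 10],
    [[0, 0.01, 0], [3.5, 0.5, 10], 10],
    [[0, 0.01, 0], [3.5, 0.5, 11], 10],
    [[0, 0.01, 0], [3.5, 0.5, 12], 10],
  ],
)

```text
time_s: 12.08
eef_pos: [0.4254, -0.02, 0.0103]
ee_rot: [-3.138, 0.063, -0.002]
contact_force: [-7.3, 0.7, 13.9]
opening: 0.0188
```

Contact, so the vial is on the bench. Releasing.

>>> carry_out(
  series=[
    [[0, 0, 0], [0, 0, -1], 45],
    [[0, 0, 0], [0, 0, -1], 45],
    [[0, 0, 0], [0, 0, -1], 45],
    [[0, 0, 0], [0, 0, -20], 45],
    [[0, 0, 0], [0, 0, -80], 45],
    [[0, 0, 0], [0, 0, -130], 45],
    [[0, 0, 0], [0, 0, -130], 45],
  ],
)

```text
time_s: 12.95
eef_pos: [0.4274, -0.0206, 0.145]
ee_rot: [-3.139, 0.063, -0.015]
contact_force: [-0.0, -0.4, -0.9]
opening: 0.0394
```

```bash
python3 - <<'E'
from h import *
st();go((.654,.0437,.06),-1.61)
a=robot.grab_frame('scene')
cv2.imwrite('pics/a7.png',cv2.resize(a[120:290,150:350],None,fx=3.5,fy=3.5,interpolation=2)[:600])
E
```

```text
t 12.95 pos [ 0.4274 -0.0206  0.145 ] q6 -0.09 F [-0.  -0.4 -0.9] open 39.4
yaw -0.04 shift [223.  -73.2  87.3] turn [-0.009 -0.006  1.57 ]
```

View pics/a7.png

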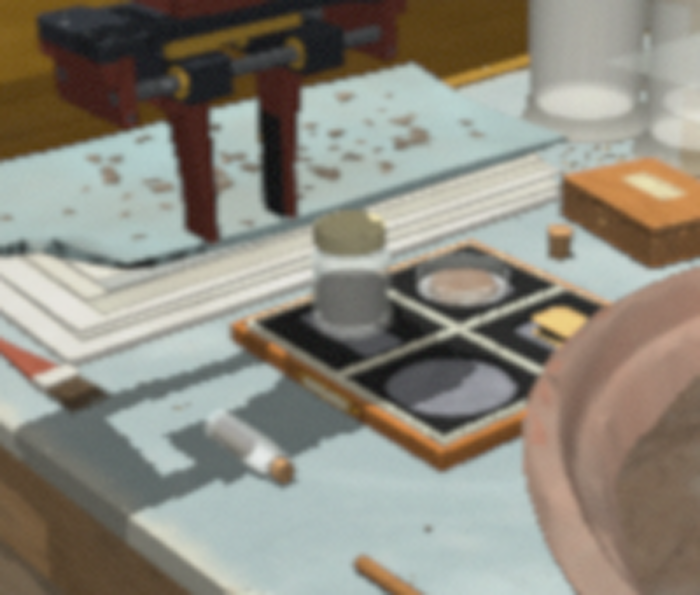

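The vial lies on the bench at about (250,450), with its cork towards the right. The lens is in its recess at about (560,325). The dish is next.

>>> carry_out(
  series=[
    [[0, 0, 1.57], [223, -73, 0], 100],
    [[0, 0, 1.57], [223, -73, 0], 100],
    [[0, 0, 1.57], [223, -73, 0], 100],
    [[0, 0, 1.57], [223, -73, 0], 100],
    [[0, 0, 1.57], [223, -73, 0], 100],
    [[0, 0, 1.57], [223, -73, 0], 100],
    [[0, 0, 1.57], [223, -73, 20], 100],
    [[0, 0, 1.57], [223, -73, 60], 100],
  ],
)

```text
time_s: 14.0
eef_pos: [0.6525, 0.0437, 0.0821]
ee_rot: [-2.244, 2.19, -0.004]
contact_force: [-0.1, 0.2, 0.7]
opening: 0.0878
```

>>> carry_out(
  series=[
    [[0, 0, 0.1], [0, 0, 20], 100],
    [[0, 0, 0.1], [0, 0, 35], 100],
    [[0, 0, 0.1], [0, 0, 35], 100],
  ],
)

```text
time_s: 14.38
eef_pos: [0.6514, 0.0437, 0.0445]
ee_rot: [-2.137, 2.299, 0.001]
contact_force: [-0.1, 0.1, -0.5]
opening: 0.0878
```

```bash
python3 - <<'E'
from h import *
st();go((.654,.0437,.018),-1.61)
a=robot.grab_frame('scene')
cv2.imwrite('pics/a8.png',cv2.resize(a[120:290,150:350],None,fx=3.5,fy=3.5,interpolation=2)[:600])
E
```

```text
t 14.38 pos [0.6514 0.0437 0.0445] q6 1.66 F [-0.1  0.1 -0.5] open 87.8
yaw -1.644 shift [-0.1 -2.6 26.5] turn [-0.002  0.002 -0.034]
```

View pics/a8.png

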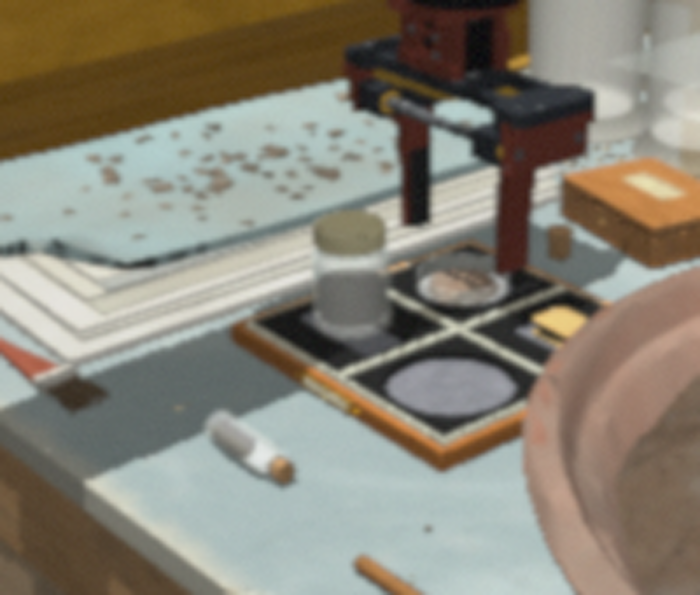

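The fingers straddle the dish at about (462,285). Lowering, closing and lifting slightly.

>>> carry_out(
  series=[
    [[0, 0, -0.034], [0, -2.5, 15], 100],
    [[0, 0, -0.034], [0, -2.5, 23], 100],
    [[0, 0, -0.034], [0, -2.5, 26.5], 100],
    [[0, 0, -0.034], [0, -2.5, 26.5], 100],
    [[0, 0, -0.034], [0, -2.5, 26.5], 40],
    [[0, 0, -0.034], [0, -2.5, 26.5], 40],
    [[0, 0, -0.034], [0, -2.5, 26.5], 40],
    [[0, 0, -0.034], [0, -2.5, 26.5], 40],
  ],
  grip_force=12,
)

```text
time_s: 15.42
eef_pos: [0.6551, 0.044, 0.0202]
ee_rot: [-2.173, 2.261, -0.002]
contact_force: [-0.4, 2.0, 1.1]
opening: 0.0599
```

>>> carry_out(
  series=[
    [[0, 0, 0], [0, 0, 0], 40],
    [[0, 0, 0], [0, 0, -10], 40],
    [[0, 0, 0], [0, 0, -20], 40],
    [[0, 0, 0], [0, 0, -30], 40],
    [[0, 0, 0], [0, 0, -30], 40],
  ],
)

```text
time_s: 16.05
eef_pos: [0.6558, 0.0439, 0.0521]
ee_rot: [-2.172, 2.259, -0.005]
contact_force: [0.5, -0.5, -0.4]
opening: 0.06
```

```bash
python3 - <<'E'
from h import *
st();go((.654,.0437,.14),-1.61);go((.553,-.0505,.14),-1.61)
a=robot.grab_frame('scene')
cv2.imwrite('pics/a9.png',cv2.resize(a[120:290,150:350],None,fx=3.5,fy=3.5,interpolation=2)[:600])
E
```

```text
t 16.05 pos [0.6558 0.0439 0.0521] q6 1.62 F [ 0.5 -0.5 -0.4] open 60.0
yaw -1.61 shift [ -0.    1.1 -87.9] turn [-0.008  0.003 -0.   ]
yaw -1.61 shift [ 98.1  98.3 -89. ] turn [-0.008  0.003 -0.   ]
```

View pics/a9.png

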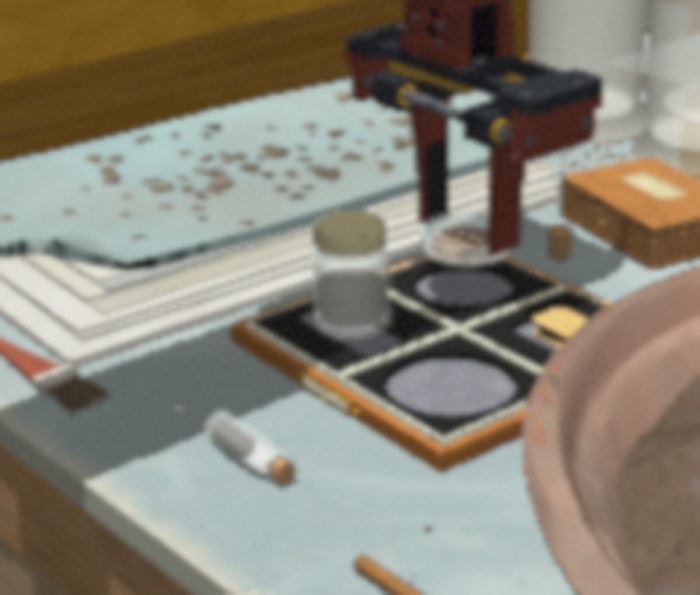

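The dish is held level at about (465,240), clear of its old recess. I'll lift it, carry it across and lower it.

>>> carry_out(
  series=[
    [[0, 0, 0], [0, 0, -40], 40],
    [[0, 0, 0], [0, 0, -80], 40],
    [[0, 0, 0], [10, 10, -80], 40],
    [[0, 0, 0], [35, 35, -80], 40],
    [[0, 0, 0], [65, 65, -80], 40],
    [[0, 0, 0], [90, 90, -80], 40],
    [[0, 0, 0], [98, 98, -75], 40],
    [[0, 0, 0], [98, 98, -50], 40],
  ],
)

```text
time_s: 17.1
eef_pos: [0.5536, -0.0509, 0.1006]
ee_rot: [-2.17, 2.26, -0.007]
contact_force: [0.1, 0.5, -0.6]
opening: 0.0603
```

>>> carry_out(
  series=[
    [[0, 0, 0], [0, 0, 20], 40],
    [[0, 0, 0], [0, 0, 45], 40],
    [[0, 0, 0], [0, 0, 60], 40],
    [[0, 0, 0], [0, 0, 65], 40],
    [[0, 0, 0], [0, 0, 65], 40],
  ],
)

```text
time_s: 17.73
eef_pos: [0.5543, -0.0506, 0.0355]
ee_rot: [-2.17, 2.26, -0.007]
contact_force: [0.5, -0.9, -0.7]
opening: 0.0599
```

```bash
python3 - <<'E'
from h import *
st();go((.553,-.0505,.0205),-1.61)
a=robot.grab_frame('scene')
cv2.imwrite('pics/a10.png',cv2.resize(a[120:290,150:350],None,fx=3.5,fy=3.5,interpolation=2)[:600])
E
```

```text
t 17.73 pos [ 0.5543 -0.0506  0.0355] q6 1.46 F [ 0.5 -0.9 -0.7] open 59.9
yaw -1.611 shift [-0.   1.5 15. ] turn [-0.009  0.003 -0.001]
```

View pics/a10.png

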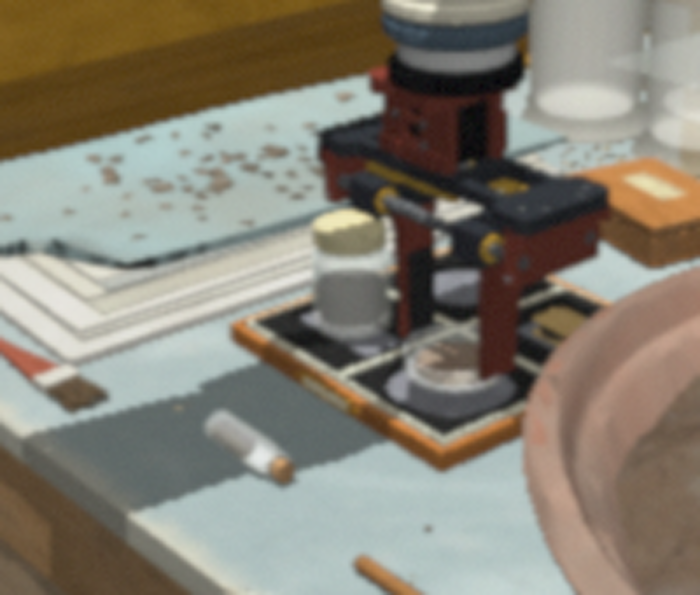

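The dish is level and centred above the larger recess at about (455,370). Setting it down gently.

>>> carry_out(
  series=[
    [[-0.009, 0, 0], [0, 1.5, 5], 40],
    [[-0.009, 0, 0], [0, 1.5, 9], 40],
    [[-0.009, 0, 0], [0, 1.5, 12], 40],
    [[-0.009, 0, 0], [0, 1.5, 14], 40],
    [[-0.009, 0, 0], [0, 1.5, 15.5], 40],
    [[-0.009, 0, 0], [0, 1.5, 15.5], 40],
  ],
)

```text
time_s: 18.52
eef_pos: [0.5533, -0.0506, 0.0206]
ee_rot: [-2.174, 2.264, 0.002]
contact_force: [0.3, -0.1, -0.0]
opening: 0.0602
```

>>> carry_out(
  series=[
    [[0, 0, 0], [0, 0, 1], 40],
    [[0, 0, 0], [0, 0, 2], 40],
    [[0, 0, 0], [0, 0, 2], 40],
  ],
)

```text
time_s: 18.9
eef_pos: [0.5535, -0.0507, 0.0201]
ee_rot: [-2.173, 2.264, 0.001]
contact_force: [-4.0, 0.7, 7.1]
opening: 0.0602
```

Contact. Releasing and rising. Next is the jar, with the jaws along x.

>>> carry_out(
  series=[
    [[0, 0, 0], [0, 0, 0], 95],
    [[0, 0, 0], [0, 0, 0], 95],
    [[0, 0, 0], [0, 0, 0], 95],
    [[0, 0, 0], [0, 0, 0], 95],
    [[0, 0, 0], [0, 0, -20], 95],
    [[0, 0, 0], [0, 0, -80], 95],
    [[0, 0, 0], [0, 0, -130], 95],
    [[0, 0, 0], [0, 0, -140], 95],
  ],
)

```text
time_s: 19.9
eef_pos: [0.5552, -0.0514, 0.1669]
ee_rot: [-2.169, 2.259, -0.011]
contact_force: [0.4, 0.6, -0.1]
opening: 0.0835
```

```bash
python3 - <<'E'
from h import *
st();go((.560,.048,.14),-.042)
a=robot.grab_frame('scene')
cv2.imwrite('pics/a11.png',cv2.resize(a[120:290,150:350],None,fx=3.5,fy=3.5,interpolation=2)[:600])
E
```

```text
t 19.9 pos [ 0.5552 -0.0514  0.1669] q6 1.46 F [ 0.4  0.6 -0.1] open 83.5
yaw -1.611 shift [-99.4  -0.4  27. ] turn [-0.01  -0.008 -1.569]
```

View pics/a11.png

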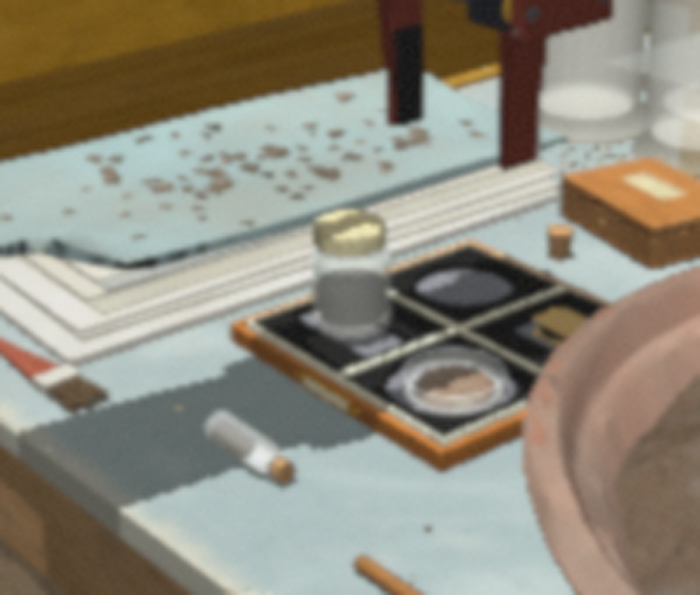

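The dish sits in the larger recess at about (455,385). I'll check the jar's position from the scene view too, then go to it.

>>> carry_out(
  series=[
    [[0, 0, -1.569], [-99.5, 0, 0], 100],
    [[0, 0, -1.569], [-99.5, 0, 0], 100],
    [[0, 0, -1.569], [-99.5, 0, 0], 100],
    [[0, 0, -1.569], [-99.5, 0, 0], 100],
    [[0, 0, -1.569], [-99.5, 0, 0], 100],
    [[0, 0, -1.569], [-99.5, 0, 0], 100],
    [[0, 0, -1.569], [-99.5, 0, 20], 100],
    [[0, 0, -1.569], [-99.5, 0, 40], 100],
  ],
)

```text
time_s: 20.95
eef_pos: [0.5586, 0.0482, 0.1239]
ee_rot: [-3.136, 0.165, -0.011]
contact_force: [-0.3, -0.3, -0.6]
opening: 0.0875
```

>>> carry_out(
  series=[
    [[0, 0, -0.1], [0, 0, 0], 100],
    [[0, 0, -0.1], [0, 0, 0], 100],
  ],
)

```text
time_s: 21.2
eef_pos: [0.5577, 0.0482, 0.1221]
ee_rot: [-3.14, 0.01, -0.007]
contact_force: [1.1, -0.4, 0.4]
opening: 0.088
```

```bash
python3 - <<'E'
from h import *
print(ray('scene',[(250.2,182.5)],.0855))
st();go((.560,.048,.0305),-.042)
a=robot.grab_frame('scene')
cv2.imwrite('pics/a12.png',cv2.resize(a[120:290,150:350],None,fx=3.5,fy=3.5,interpolation=2)[:600])
E
```

```text
[[0.56507788 0.05400272 0.0855    ]]
t 21.2 pos [0.5577 0.0482 0.1221] q6 0.03 F [ 1.1 -0.4  0.4] open 88.0
yaw -0.006 shift [ 1.9  0.3 91.6] turn [-0.001 -0.004  0.036]
```

View pics/a12.png

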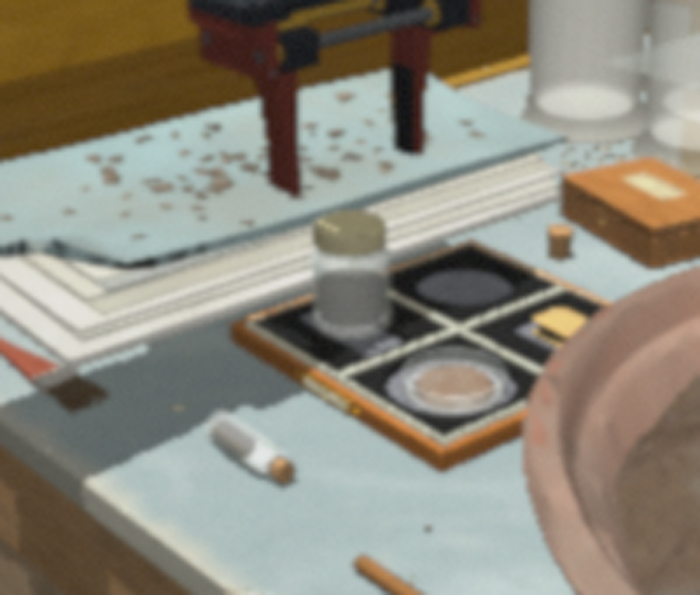

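The jaws are above and straddling the jar, which is at about (350,270). The two views agree to about 5 mm. Lowering straight down.

>>> carry_out(
  series=[
    [[0, 0, 0.036], [4, 0, 20], 100],
    [[0, 0, 0.036], [4, 0, 50], 100],
    [[0, 0, 0.036], [4, 0, 75], 100],
    [[0, 0, 0.036], [4, 0, 90], 100],
    [[0, 0, 0.036], [4, 0, 91], 100],
    [[0, 0, 0.036], [4, 0, 91], 100],
  ],
)

```text
time_s: 22.0
eef_pos: [0.5632, 0.0483, 0.033]
ee_rot: [-3.139, 0.069, -0.011]
contact_force: [-0.2, 1.0, 0.3]
opening: 0.0876
```

>>> carry_out(
  series=[
    [[0, 0, 0], [0, 0, 0], 30],
    [[0, 0, 0], [0, 0, 0], 30],
    [[0, 0, 0], [0, 0, 0], 30],
    [[0, 0, 0], [0, 0, 0], 30],
    [[0, 0, 0], [0, 0, 0], 30],
  ],
  grip_force=15,
)

```text
time_s: 22.62
eef_pos: [0.5631, 0.0483, 0.0331]
ee_rot: [-3.139, 0.069, -0.011]
contact_force: [-0.7, 0.5, 1.6]
opening: 0.0495
```

```bash
python3 - <<'E'
from h import *
st()
a=robot.grab_frame('scene')
cv2.imwrite('pics/a13.png',cv2.resize(a[120:290,150:350],None,fx=3.5,fy=3.5,interpolation=2)[:600])
E
```

```text
t 22.62 pos [0.5631 0.0483 0.0331] q6 0.07 F [-0.7  0.5  1.6] open 49.5
```

View pics/a13.png

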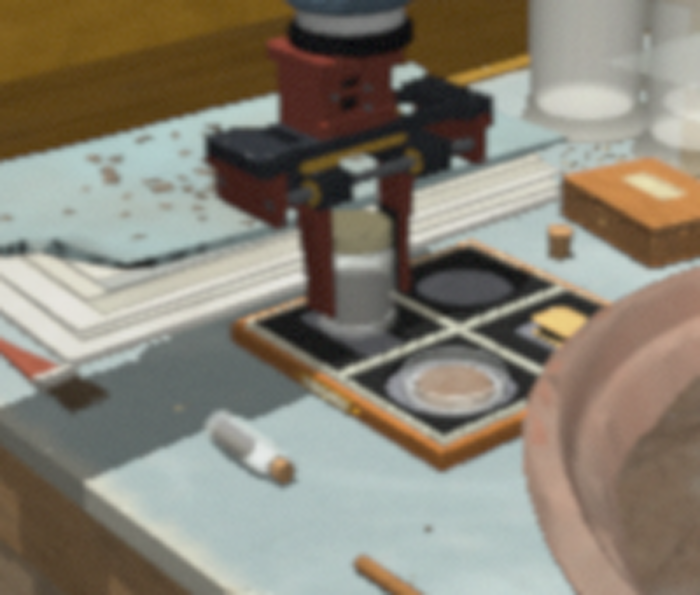

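The jar is gripped upright at about (360,270). I'll lift it 40 mm and carry it to its recess.

>>> carry_out(
  series=[
    [[0, 0, 0], [0, 0, -10], 30],
    [[0, 0, 0], [0, 0, -25], 30],
    [[0, 0, 0], [0, 0, -40], 30],
    [[0, 0, 0], [0, 0, -40], 30],
    [[0, 0, 0], [15, 0, -40], 30],
    [[0, 0, 0], [40, 0, -40], 30],
  ],
)

```text
time_s: 23.42
eef_pos: [0.6029, 0.0466, 0.0734]
ee_rot: [-3.139, 0.069, -0.011]
contact_force: [1.3, -0.8, -1.9]
opening: 0.0488
```

```bash
python3 - <<'E'
from h import *
st();go((.655,.0435,.036),-.042)
a=robot.grab_frame('scene')
cv2.imwrite('pics/a14.png',cv2.resize(a[120:290,150:350],None,fx=3.5,fy=3.5,interpolation=2)[:600])
E
```

```text
t 23.43 pos [0.6029 0.0466 0.0734] q6 0.06 F [ 1.3 -0.8 -1.9] open 48.8
yaw -0.044 shift [51.9  0.8 37.7] turn [-0.002 -0.007 -0.002]
```

View pics/a14.png

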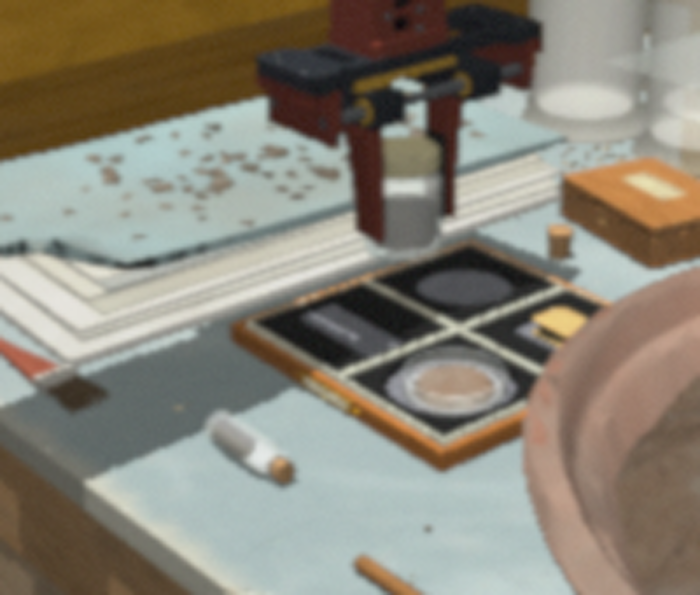

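The jar is held upright at about (410,190). I'll finish the traverse and lower it.

>>> carry_out(
  series=[
    [[0, 0, 0], [25, 0.5, 0], 30],
    [[0, 0, 0], [45, 1.5, 0], 30],
    [[0, 0, 0], [52, 1.5, 0], 30],
    [[0, 0, 0], [52, 1.5, 10], 30],
    [[0, 0, 0], [52, 1.5, 22], 30],
    [[0, -0.007, 0], [52, 1.5, 32], 30],
    [[0, -0.007, 0], [52, 1.5, 36], 30],
    [[0, -0.007, 0], [52, 1.5, 36], 30],
  ],
)

```text
time_s: 24.48
eef_pos: [0.6571, 0.0425, 0.0369]
ee_rot: [-3.139, 0.069, -0.001]
contact_force: [0.9, 0.2, -1.0]
opening: 0.0492
```

```bash
python3 - <<'E'
from h import *
st();go((.655,.0425,.0275),-.042)
a=robot.grab_frame('scene')
cv2.imwrite('pics/a15.png',cv2.resize(a[140:270,200:340],None,fx=4.5,fy=4.5,interpolation=2)[:600])
E
```

```text
t 24.48 pos [0.6571 0.0425 0.0369] q6 0.06 F [ 0.9  0.2 -1. ] open 49.2
yaw -0.044 shift [-2.1  0.1  9.4] turn [-0.002 -0.001 -0.002]
```

View pics/a15.png

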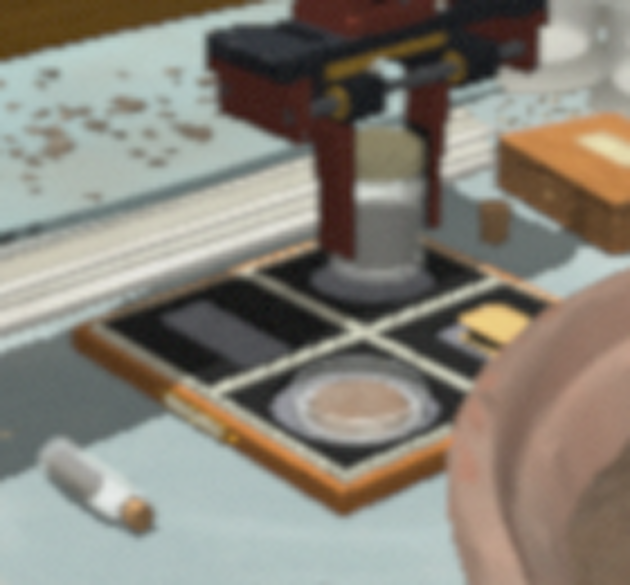

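The jar looks a little right of the recess centre: the jar spans u≈352–425 and the recess 312–438. I'll quantify that before lowering.

```bash
python3 - <<'E'
from h import *
a=robot.grab_frame('scene');cv2.imwrite('pics/a16.png',cv2.resize(a[180:220,250:310],None,fx=12,fy=12,interpolation=2))
f=lambda u,v:(200+u/4.5,140+v/4.5)
print(ray('scene',[f(312,283),f(438,283),f(375,283)],.0105),ray('scene',[f(355,258),f(425,258)],.030))
E
```

```text
[[0.63176687 0.06476447 0.0105    ]
 [0.68020557 0.01948948 0.0105    ]
 [0.65600832 0.04210631 0.0105    ]] [[0.64074032 0.04157871 0.03      ]
 [0.66714842 0.01685258 0.03      ]]
```

View pics/a16.png

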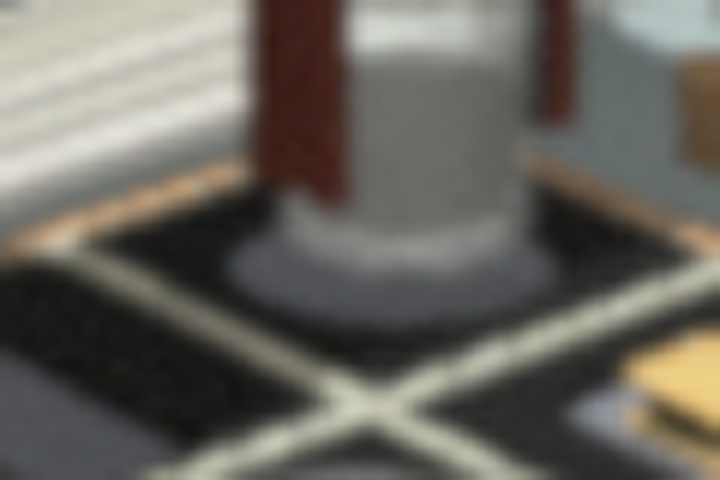

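At 12x, the jar base centre is about 16/12 px right of and slightly behind the recess centre. That means about -3 mm in x, which fits the +2 mm TCP error. Correcting and lowering.

>>> carry_out(
  series=[
    [[0, 0, 0], [-3, 0, 0], 30],
    [[0, 0, 0], [-3, 0, 3], 30],
    [[0, 0, 0], [-3, 0, 6], 30],
    [[0, 0, 0], [-3, 0, 8], 30],
    [[0, 0, 0], [-3, 0, 9.5], 30],
    [[0, 0, 0], [-3, 0, 10.5], 30],
    [[0, 0, 0], [-3, 0, 11], 30],
  ],
)

```text
time_s: 25.45
eef_pos: [0.6547, 0.0426, 0.0272]
ee_rot: [-3.139, 0.07, -0.004]
contact_force: [-1.3, -0.9, 3.0]
opening: 0.049
```

Contact at z = 0.0272, which is the expected floor height. Releasing and rising.

>>> carry_out(
  series=[
    [[0, 0, 0], [0, 0, 0], 85],
    [[0, 0, 0], [0, 0, 0], 85],
    [[0, 0, 0], [0, 0, 0], 85],
    [[0, 0, 0], [0, 0, 0], 85],
    [[0, 0, 0], [0, 0, -30], 85],
    [[0, 0, 0], [0, 0, -80], 85],
    [[0, 0, 0], [0, 0, -120], 85],
    [[0, 0, 0], [0, 0, -120], 85],
  ],
)

```text
time_s: 26.45
eef_pos: [0.6564, 0.0424, 0.1525]
ee_rot: [-3.139, 0.069, -0.017]
contact_force: [-0.3, -0.1, 0.5]
opening: 0.0747
```

```bash
python3 - <<'E'
from h import *
st();go((.4254,-.02,.145),-.042)
a=robot.grab_frame('scene')
cv2.imwrite('pics/a17.png',cv2.resize(a[140:270,200:340],None,fx=4.5,fy=4.5,interpolation=2)[:600])
E
```

```text
t 26.45 pos [0.6564 0.0424 0.1525] q6 0.06 F [-0.3 -0.1  0.5] open 74.7
yaw -0.044 shift [-228.    72.6    4.9] turn [-0.002 -0.011 -0.002]
```

View pics/a17.png

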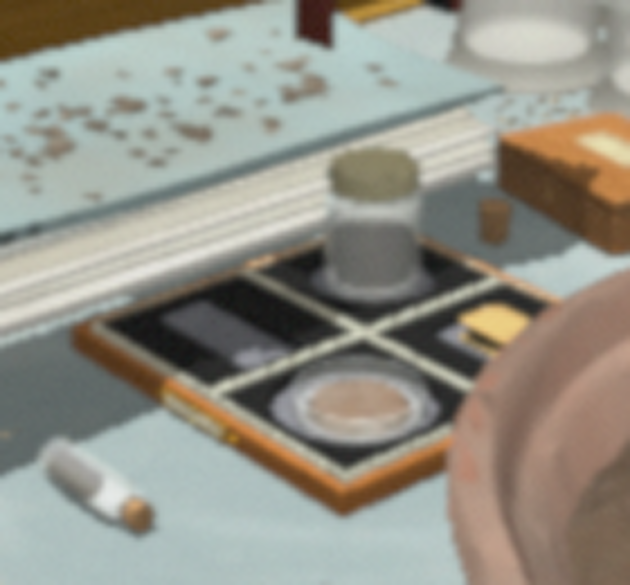

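The jar stands upright in its recess at about (375,225–300). Going back for the vial.

>>> carry_out(
  series=[
    [[0, -0.011, 0], [-60, 19, 0], 50],
    [[0, -0.011, 0], [-120, 38, 0], 50],
    [[0, -0.011, 0], [-180, 57, 0], 50],
    [[0, -0.011, 0], [-228, 72.5, 0], 50],
    [[0, -0.011, 0], [-228, 72.5, 30], 50],
    [[0, -0.011, 0], [-228, 72.5, 80], 50],
    [[0, -0.011, 0], [-228, 72.5, 105], 50],
    [[0, -0.011, 0], [-228, 72.5, 105], 50],
  ],
)

```text
time_s: 27.5
eef_pos: [0.4222, -0.0194, 0.0387]
ee_rot: [-3.138, 0.07, 0.019]
contact_force: [-0.5, 0.3, 1.1]
opening: 0.0439
```

```bash
python3 - <<'E'
from h import *
st();go((.4254,-.02,.0095),-.042)
a=robot.grab_frame('scene')
cv2.imwrite('pics/a18.png',cv2.resize(a[140:290,150:310],None,fx=4,fy=4,interpolation=2)[:600])
a=robot.grab_frame('top')
cv2.imwrite('pics/a18t.png',cv2.resize(a[120:280,180:320],None,fx=3.7,fy=3.7,interpolation=2)[:600])
E
```

```text
t 27.5 pos [ 0.4222 -0.0194  0.0387] q6 -0.08 F [-0.5  0.3  1.1] open 43.9
yaw -0.044 shift [ 3.6  0.5 29.1] turn [-0.002  0.012 -0.002]
```

View pics/a18.png

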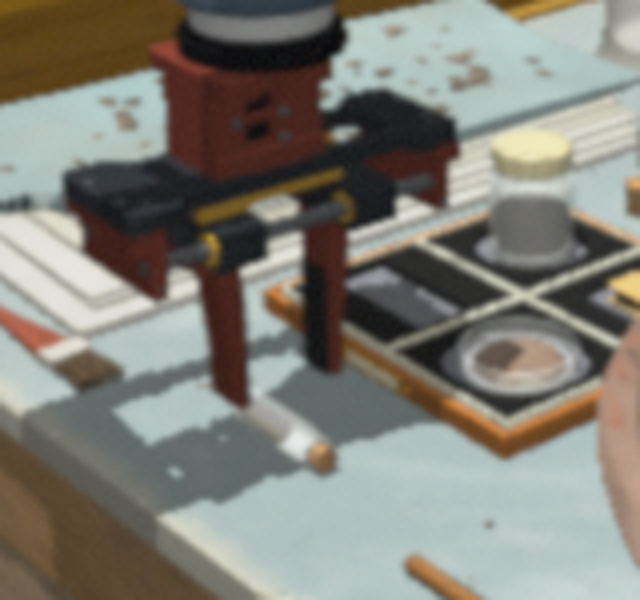

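View pics/a18t.png

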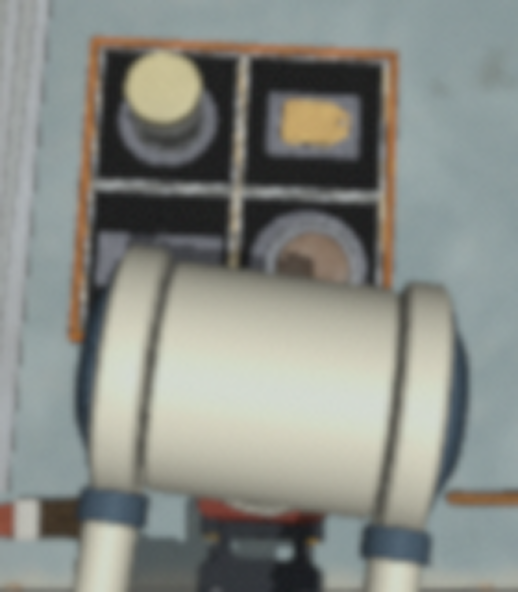

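From above, the lens (315,120), jar (165,110) and dish (308,255) are all inside their recesses. The vial lies between the open fingers at about (290,430). Gripping it.

>>> carry_out(
  series=[
    [[0, 0.012, 0], [3.5, 0.5, 15], 50],
    [[0, 0.012, 0], [3.5, 0.5, 26], 50],
    [[0, 0.012, 0], [3.5, 0.5, 29], 50],
    [[0, 0.012, 0], [3.5, 0.5, 29], 10],
    [[0, 0.012, 0], [3.5, 0.5, 29], 10],
    [[0, 0.012, 0], [3.5, 0.5, 29], 10],
    [[0, 0.012, 0], [3.5, 0.5, 29], 10],
    [[0, 0.012, 0], [3.5, 0.5, 29], 10],
  ],
  grip_force=10,
)

```text
time_s: 28.6
eef_pos: [0.4283, -0.0203, 0.0139]
ee_rot: [-3.139, 0.069, -0.011]
contact_force: [-0.5, 0.2, 2.8]
opening: 0.0191
```

>>> carry_out(
  series=[
    [[0, 0, 0], [0, 0, 0], 10],
    [[0, 0, 0], [0, 0, -20], 10],
    [[0, 0, 0], [0, 0, -50], 10],
    [[0, 0, 0], [0, 0, -80], 10],
    [[0, 0, 0], [0, 0, -80], 10],
  ],
)

```text
time_s: 29.22
eef_pos: [0.4291, -0.0206, 0.0961]
ee_rot: [-3.14, 0.07, -0.018]
contact_force: [0.2, -1.2, -0.3]
opening: 0.0186
```

```bash
python3 - <<'E'
from h import *
st();go((.557,.0476,.035),-.042)
a=robot.grab_frame('scene')
cv2.imwrite('pics/a19.png',cv2.resize(a[140:290,150:310],None,fx=4,fy=4,interpolation=2)[:600])
E
```

```text
t 29.23 pos [ 0.4291 -0.0206  0.0961] q6 -0.08 F [ 0.2 -1.2 -0.3] open 18.6
yaw -0.044 shift [124.1 -73.7  62.7] turn [-0.001 -0.011 -0.002]
```

View pics/a19.png

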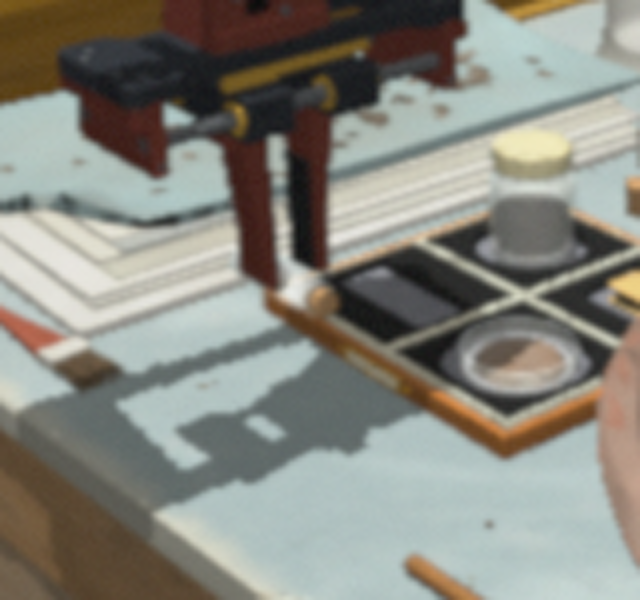

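The vial is held at about (305,295), gripped a bit high (TCP about 14 mm above its underside). I'll move gently to the slot.

>>> carry_out(
  series=[
    [[0, 0, 0], [20, -12, 0], 10],
    [[0, 0, 0], [50, -30, 0], 10],
    [[0, 0, 0], [85, -50, 0], 10],
    [[0, 0, 0], [112, -67, 0], 10],
    [[0, -0.011, 0], [123, -73.5, 5], 10],
    [[0, -0.011, 0], [123, -73.5, 25], 10],
    [[0, -0.011, 0], [123, -73.5, 42], 10],
    [[0, -0.011, 0], [123, -73.5, 50], 10],
  ],
)

```text
time_s: 30.28
eef_pos: [0.5529, 0.0471, 0.0426]
ee_rot: [-3.139, 0.07, 0.01]
contact_force: [0.1, 0.3, -0.1]
opening: 0.0186
```

>>> carry_out(
  series=[
    [[0, 0, 0], [0, 0, 0], 10],
    [[0, 0, 0], [0, 0, 0], 10],
  ],
)

```text
time_s: 30.52
eef_pos: [0.5529, 0.0469, 0.043]
ee_rot: [-3.139, 0.071, 0.009]
contact_force: [1.1, -0.1, -0.6]
opening: 0.019
```

```bash
python3 - <<'E'
from h import *
st();go((.557,.0476,.0235),-.042)
a=robot.grab_frame('scene')
cv2.imwrite('pics/a20.png',cv2.resize(a[150:260,200:340],None,fx=5,fy=5,interpolation=2)[:600])
E
```

```text
t 30.52 pos [0.5529 0.0469 0.043 ] q6 0.07 F [ 1.1 -0.1 -0.6] open 19.0
yaw -0.045 shift [ 4.2 -0.8 19.5] turn [-0.001  0.006 -0.003]
```

View pics/a20.png

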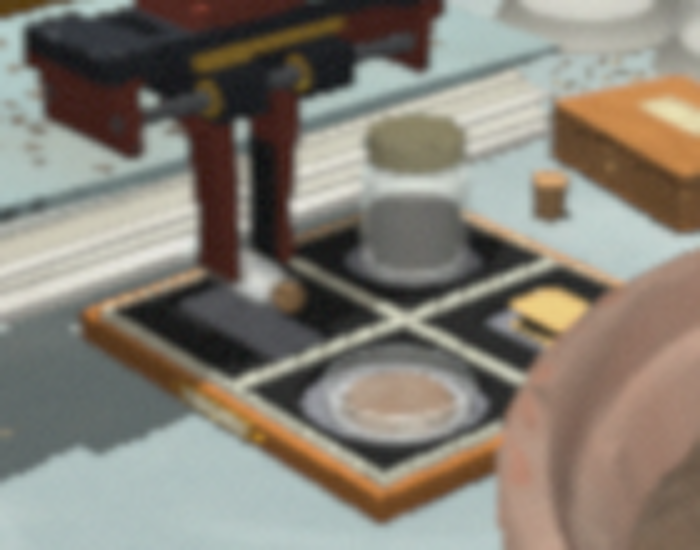

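The vial is above the slot with its cork at about (288,297). The slot spans about (180,303) to (325,345). I'll check that the centre and length line up.

```bash
python3 - <<'E'
from h import *
f=lambda u,v:(200+u/5,150+v/5)
print(ray('scene',[f(252,323)],.0125),'cork end',ray('scene',[f(293,298)],.0385))
E
```

```text
[[0.55665475 0.04587275 0.0125    ]] cork end [[0.55231854 0.01268361 0.0385    ]]
```

Slot centre (0.557, 0.046), vial centre about (0.552, 0.047). Shifting +4 mm in x and lowering.

>>> carry_out(
  series=[
    [[0, 0.006, 0], [4, 0, 3], 10],
    [[0, 0.006, 0], [4, 0, 8], 10],
    [[0, 0.006, 0], [4, 0, 13], 10],
    [[0, 0.006, 0], [4, 0, 16], 10],
    [[0, 0.006, 0], [4, 0, 18], 10],
    [[0, 0.006, 0], [4, 0, 19], 10],
    [[0, 0.006, 0], [4, 0, 20], 10],
  ],
)

```text
time_s: 31.45
eef_pos: [0.5572, 0.0469, 0.0234]
ee_rot: [-3.139, 0.071, -0.002]
contact_force: [-0.7, 0.3, 1.8]
opening: 0.0192
```

>>> carry_out(
  series=[
    [[0, 0, 0], [0, 0, 0.5], 10],
    [[0, 0, 0], [0, 0, 1], 10],
  ],
)

```text
time_s: 31.7
eef_pos: [0.5572, 0.0469, 0.0233]
ee_rot: [-3.139, 0.071, -0.003]
contact_force: [-3.4, -0.4, 7.1]
opening: 0.019
```

In contact on the floor. Releasing and rising, then swinging clear to look.

>>> carry_out(
  series=[
    [[0, 0, 0], [0, 0, 0], 45],
    [[0, 0, 0], [0, 0, 0], 45],
    [[0, 0, 0], [0, 0, 0], 45],
    [[0, 0, 0], [0, 0, -20], 45],
    [[0, 0, 0], [0, 0, -70], 45],
    [[0, 0, 0], [0, 0, -130], 45],
    [[0, 0, 0], [0, 0, -180], 45],
    [[0, 0, 0], [0, 0, -180], 45],
  ],
)

```text
time_s: 32.7
eef_pos: [0.559, 0.0467, 0.211]
ee_rot: [-3.139, 0.07, -0.021]
contact_force: [-0.6, -0.2, -0.2]
opening: 0.0393
```

>>> carry_out(
  series=[
    [[0, 0, 0], [-60, 60, 0], 45],
    [[0, 0, 0], [-100, 110, 0], 45],
    [[0, 0, 0], [-140, 160, 0], 45],
    [[0, 0, 0], [-180, 210, 0], 45],
    [[0, 0, 0], [-200, 260, 0], 45],
    [[0, 0, 0], [-210, 310, 0], 45],
    [[0, 0, 0], [-220, 350, 0], 45],
    [[0, 0, 0], [-220, 350, 0], 45],
  ],
)

```text
time_s: 33.7
eef_pos: [0.3219, -0.2949, 0.2063]
ee_rot: [-3.137, 0.078, -0.018]
contact_force: [0.1, 0.3, -0.4]
opening: 0.0395
```

```bash
python3 - <<'E'
from h import *
st()
a=robot.grab_frame('scene')
cv2.imwrite('pics/b1.png',cv2.resize(a[150:260,200:340],None,fx=5,fy=5,interpolation=2)[:600])
a=robot.grab_frame('top');cv2.imwrite('pics/b1full.png',a)
cv2.imwrite('pics/b1t.png',cv2.resize(a[120:280,130:350],None,fx=3.6,fy=3.6,interpolation=2)[:600])
E
```

```text
t 33.7 pos [ 0.3219 -0.2949  0.2063] q6 -0.78 F [ 0.1  0.3 -0.4] open 39.5
```

View pics/b1.png

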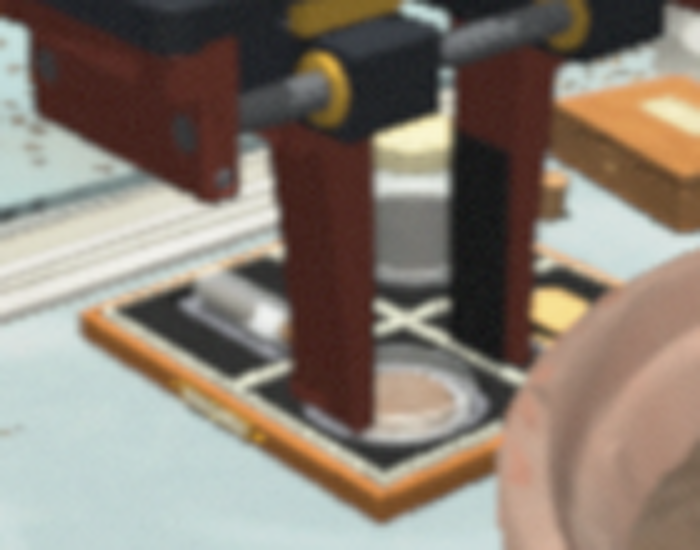

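View pics/b1t.png

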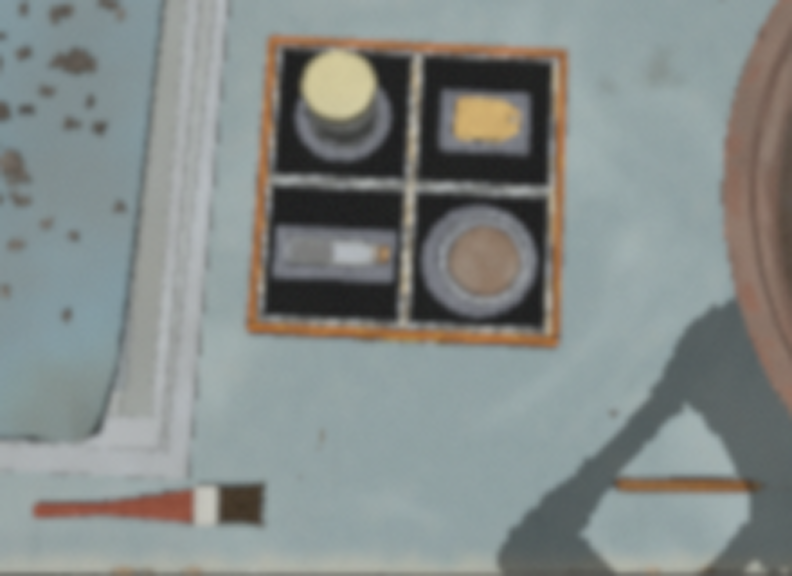

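All four are in their recesses from above: jar at about (342,100), lens (487,118), vial (338,251) and dish (485,264), which is slightly right of its recess centre (479,261). Brush and needle look untouched. I'll check the numbers.

```bash
python3 - <<'E'
from h import *
a=cv2.imread('pics/b1full.png');b=cv2.imread('pics/top0.png')
f=lambda u,v:(130+u/3.6,120+v/3.6)
for n,uv,z,t in(('jar lid',(339,85),.0795,(.655,.0435)),('lens',(487,118),.0235,(.651,-.0545)),('vial',(336,250),.0285,(.557,.0476)),('dish soil',(485,263),.020,(.553,-.0505))):
    p=ray('top',[f(*uv)],z)[0];print(n,p.round(4),((p[:2]-t)*1000).round(1))
for im in(b,a):
    h=cv2.cvtColor(im,cv2.COLOR_BGR2HSV).astype(int)
    for n,(x0,y0,x1,y1) in dict(brush=(130,252,210,270),needle=(297,247,345,260)).items():
        m=(h[...,1]>90)&((h[...,0]<18)|(h[...,0]>170));ys,xs=np.nonzero(m[y0:y1,x0:x1]);print(n,xs.mean()+x0,ys.mean()+y0)
cv2.imwrite('pics/b2.png',cv2.resize(a[125:220,200:290],None,fx=6,fy=6,interpolation=2))
E
```

```text
jar lid [0.6533 0.041  0.0795] [-1.7 -2.5]
lens [ 0.6502 -0.0564  0.0235] [-0.8 -1.9]
vial [0.5563 0.0446 0.0285] [-0.7 -3. ]
dish soil [ 0.5496 -0.0547  0.02  ] [-3.4 -4.2]
brush 170.42201834862385 260.38532110091745
needle 320.4767441860465 254.31395348837208
brush 169.94811320754718 260.47641509433964
needle 320.6941176470588 254.30588235294118
```

View pics/b2.png

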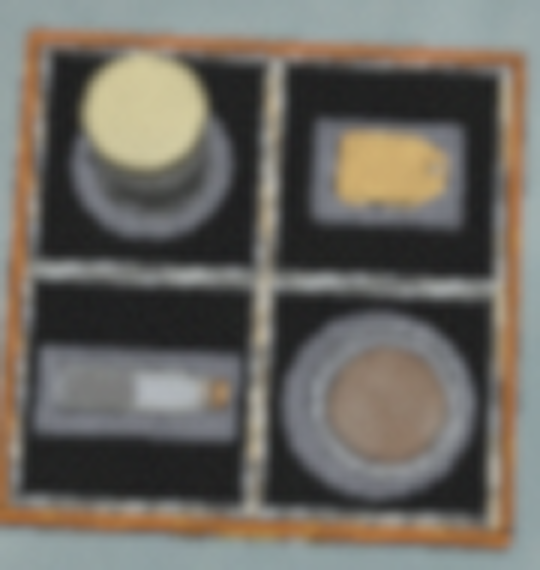

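>>> carry_out(
  series=[
    [[0, 0, 0], [-20, 60, 0], 45],
    [[0, 0, 0], [-40, 120, 0], 45],
    [[0, 0, 0], [-60, 180, 0], 45],
    [[0, 0, 0], [-60, 200, 0], 45],
    [[0, 0, 0], [-60, 200, 0], 45],
  ],
)

```text
time_s: 34.42
eef_pos: [0.2549, -0.4894, 0.2046]
ee_rot: [-3.136, 0.071, -0.019]
contact_force: [-0.2, 0.5, 0.2]
opening: 0.0396
```

```bash
python3 - <<'E'
from h import *
st()
a=robot.grab_frame('scene')
cv2.imwrite('pics/b3.png',cv2.resize(a[150:260,200:340],None,fx=5,fy=5,interpolation=2)[:600])
E
```

```text
t 34.42 pos [ 0.2549 -0.4894  0.2046] q6 -1.11 F [-0.2  0.5  0.2] open 39.6
```

View pics/b3.png

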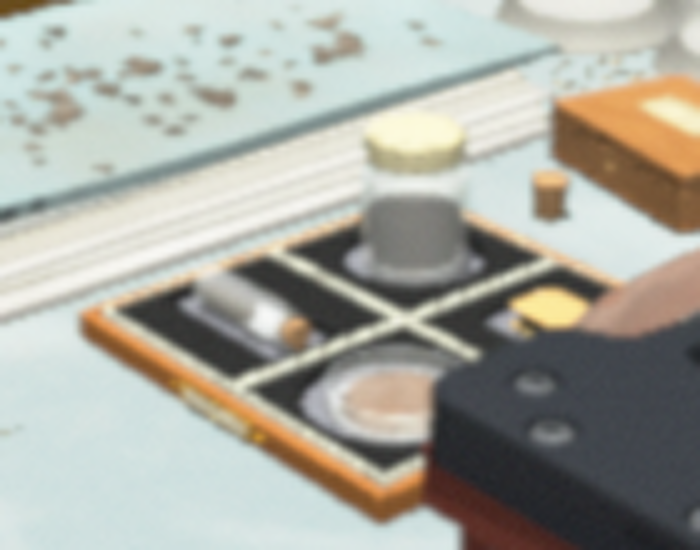

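The last pictures show all four in place: jar upright at about (415,200), vial flat at (250,310), dish flat at (395,395) and lens at (548,310). The largest offset is the dish, about 5 mm against 11 mm allowed. The arm is clear, so I'm handing in.

```bash
python3 -c "
from rig import robot
print(robot.hand_in())"
```

```text
the job is handed in; nothing more can be done
None
```

I moved the lens into its recess and set the vial aside on the bench. Then I put the dish and the jar into theirs, and last the vial into its slot. I handed in at about 34 s of the 93 s allowed; no verdict was reported.

- **Positions:** The last top view put all four inside their own recesses. Measured from the recess centres, the offsets were about 3 mm for the jar, 2 mm for the lens, 3 mm along the slot for the vial and 5 mm for the dish. All are within tolerance.
- **Seating:** Each was set down until the tool felt contact (3–7 N) and then released. For the dish, jar and vial the contact height was that of the recess floor. The lens came down 1–2 mm lower in the tool than it was picked up, within tolerance. In the last views the jar stands upright and the dish and vial lie flat. The lens appears flat too, though the pot rim hides part of it in the scene view.
- **Brush and needle:** Their colour-mask centres moved by 0.5 px (about 1 mm) or less.
- **Checks that disagreed:** The two cameras differed by about 8 mm on the jar before I picked it up. I took a position between them and corrected by 3 mm over its recess. The vial's second grip was about 4 mm higher than planned, but it held.

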